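# Load a power-supply board into the sloped tester and close the pressure frame

## Robot

A 7-joint arm with a two-finger parallel gripper is mounted at the origin on a cart in front of the work surface, level with it; the furniture and walls round the work are solid. World frame = base frame: x ahead of the robot, y to its left, z up, the work surface at z = 0. Lengths are in m, angles in rad, forces in N, time in s.
With the tool pointing down it reaches from about 0.4 to 0.9 m from the base axis. Payload 5.6 kg.
Tool frame: the origin (TCP) lies midway between the tips of the shut fingers; the grasp point (between the pads) lies 19 mm behind it; z points along the fingers, y is the line along which they close (so a half turn about z gives the same grasp; the last joint's range is limited). The gripper opens to 92 mm and grips with 3 to 60 N. Pads are 20 mm wide; open, the fingers measure 128 mm over their backs; the gripper's body (75 mm by 189 mm) begins 69 mm behind the grasp point.
Start: joints at [1.248, 0.468, -0.012, 1.603, 0.006, 1.071, -0.056], TCP at [0.179, -0.625, 0.215] pointing down, gripper open.
Joint ranges: [-2.53, 2.53], [-0.31, 2.02], [-1.57, 1.55], [0.28, 2.44], [-1.29, 4.43], [0.15, 1.84], [-2.92, 2.92]. Speed limits (rad/s): [2.57, 2.57, 3.14, 3.14, 3.14, 3.14, 3.14].

## Interface

Orientations are given as a unit quaternion [w, x, y, z].
In Python, from cell import get_state, capture, close_job gives the robot as it stands.
- The arm moves only by the tool send_rows, never from a script. Its argument "moves" is a list of rows, each an object of numbers: "x", "y", "z": the shift along the tool's x, y, z in mm; "ax", "ay", "az": the turn, a rotation vector about the tool's x, y, z in rad; "hand": the finger opening in mm, from 0 to 91.9. A call has 1 to 20 rows; each row is the pose to reach, as a shift and turn from the pose commanded when the call began, along the tool's axes at that moment; what a row does not reach only later rows make up. A row lasts 1/10 s, in which the tool goes at most 50 mm and 8.59 degrees, less where a joint would pass 70% of its speed; a pose out of reach is approached as far as the arm can. A call with a gripper value outside its range is refused whole. The fingers move at their own pace and stop on an object; "force" is the grip in N (left out, the last holds). Time passes only in rows, so rows that repeat a pose let the fingers close. It gives the time, the measured TCP pose, the force, the opening and the grip force at its end, in the units of the state.
- get_state(): the state, without advancing time (a new reading comes with each control period).
- capture(name): name is "side" or "top" or "wrist"; returns a dict with "pixels" (400x640x3 uint8, blue, green, red), "fx", "fy", "cx", "cy" (pixels), "extrinsics" (4x4, takes a point from camera to world coordinates); the wrist camera has in their place "T_tool_cam" (4x4, takes a point from camera to tool coordinates, whose origin is the TCP and whose axes are the flange's). Camera axes: x right, y up, looking along -z (the intrinsics and any distortion apply to the point x, -y, -z); pixel columns grow to the right and rows downward; lengths in m; the calibration is good to about 2 mm. A picture is of the moment at which its call begins: read the wrist's pose just before it. There is no depth.
- close_job(): hands the job in; it is judged then, once.
The state is a dict: "t": time; "qpos": joint angles; "dq": joint speeds; "effort": joint torques, N m; "tool_pos": TCP position; "tool_rot": TCP orientation; "ft_force": force on the tool from outside, world axes, zero at the start; "torque": the same for the moment, N m; "gripper_width": finger opening in m; "gripper_force": force on a finger pad.
Only numpy, scipy, OpenCV 4.12 (cv2) and the standard library are available. Lean on these libraries where they do the work, as an engineer would, in place of code of your own. Each camera call takes 0.05 s, during which the arm holds its last target. There are 200 camera calls.

## Task

Load the green power-supply board into the sloped board tester. If the tester's blue pressure frame hangs over the seat, swing it up out of the way first; then set the board down, not dropped, components up, so that it lies flat on the two steel ledges between the white guide posts with its green screw terminals at the tester's right-hand side, and let go of it. Finally lower the pressure frame gently until it is fully closed over the board, without pushing the bottles, the jar or the solder spool that stand around.

Things in the scene. Friction and masses are not known exactly. Their poses are not given: they have to be found in the camera images.
- board_tester: Grey wedge-shaped tester housing, 120 deep x 176 wide x 97 mm high, fixed to the bench; it slopes 30 degrees down to its front. Origin: at bench height, inside its footprint (x -52 to +67, y +-89 mm); x points to its back (uphill), y to its left, z up. Its deck plate on the slope carries ledges, guide posts and the pressure frame.
- nest: The seat on the slope: the seated board has exactly this pose. Origin: centre of the seat, level with the ledge tops; x up the slope, y to the tester's left, z square out of the slope (30 degrees off vertical, leaning to the front). Two steel ledges, 8 mm wide, 66 mm long, 14 mm above the deck plate, at y = +-56 mm. Guide posts round it leave 3 mm of play each side.
- press_frame (a joint): Hinge angle (rad) of the blue pressure frame: 0 = fully closed (parallel to the slope, its four press pins just over the board's corners); grows as it opens upward and back, at most 2.3. It starts somewhere from 1.2 (leaning over the seat) to 2.15; from about 1.7 the seat is clear. A stiff hinge keeps it wherever it is left; about 2 N at the tab moves it.
- frame_hinge (a point): Middle of the pressure frame's hinge axis, at (54, 0, 19) mm of the nest; the axis runs along the nest's y. The frame is open in the middle: two arms 9 mm wide, 7 mm thick at y = +-54 mm, joined by a front bar, 12 mm wide, 104 mm from the hinge.
- frame_tab (a point): Middle of the outer face (the upper face when closed) of the black tab at the frame's free end: 44 mm wide along the hinge axis, 6 mm thick, reaching 108 to 134 mm from the hinge; this point is 121 mm from it. Its x axis points along the frame to the hinge, its z axis out of the outer face.
- power_board: Loose green circuit board, 64 (x) x 120 (y) x 2.4 mm, 0.16 kg, lying flat, components up. Origin: centre of its underside; x towards the heat-sink edge, y away from the green terminals, z out of the component side. Capacitors up to 18 mm high along x = -31 to -18; green terminal block at x = +-15, y = -52 to -66 (6 mm past the edge), up to z = 12.4 mm.
- board_transformer (a point): Centre of the dark-blue transformer block, 34 (x) x 38 (y) x 28 mm, at (-2, 0, 16.4) mm of the board, its top 30.4 mm above the underside; axes as the board's. A finned heat sink (x 20 to 31.5, y +-35, up to z = 26.4 mm of the board) stands close to its +x face, so grip it across y.
- board_terminals (a point): Point on the board's top face at the middle of the edge that carries the green screw terminals, (0, -60, 2.4) mm of the board.
- flux_bottle: Bystander: small flux bottle, 38 mm diameter, 69 mm high, loose. Origin: centre of its underside.
- paste_jar: Bystander: paste jar with black lid, 48 mm diameter, 38 mm high, loose. Origin: centre of its underside.
- solvent_bottle: Bystander: white nozzle bottle with a red band, 55 mm diameter, 133 mm high, loose, beside the tester. Origin: centre of its underside.
- solder_spool: Bystander: red-rimmed solder spool standing on end, 48 mm diameter, 50 mm high, loose, in front of the tester. Origin: centre of its underside.
- key_post (a point): Foot of the extra white guide post that stands only on the left, at nest (0, +68) mm: the board's overhanging terminals fit only on the right. The others stand at nest (x, y) = (+-24, +-68) and (+-40, +-40) mm. Posts are 10 mm thick and tapered from z = +4 to their tops at +11 mm. Hinge cheeks: x 46 to 62, y +-62 to +-71, up to z = 20 mm (nest).

How it is judged:
By the outcome, as a careful person would: the job done as asked, in the order asked, and still so for the second after the job is handed in, with the robot touching nothing.
It also fails if it takes over 72 s, if anything falls off the work surface, if the arm or the gripper's body presses on something with over 40 N, if the wrist force passes 120 N, or if a joint passes its speed limit or range.

## Working session

There is one attempt and no reset: what is moved stays moved. The work goes in short steps, Python scripts to look and compute and a tool call to move; the robot and the scene stay as the last step left them, time stands still between calls to the robot, and variables do not carry over. Pictures are saved under pics/ and viewed, at most 10 in all, crops included, and the job is handed in when it is done.

Besides the shell and the picture viewer there is one more tool, called as name(argument=value, ...) on one line, values as JSON. send_rows: Moves the arm, as the interface text tells. Its arguments: {"type":"object","properties":{"moves":{"type":"array"},"force":{"type":"number"}},"required":["moves"]}

```bash
mkdir -p pics; ls
python3 - <<'E'
from cell import get_state,capture
import cv2,numpy as np
s=get_state();print(s['t'],s['tool_pos'],s['tool_rot'],s['gripper_width'])
for n in ('side','top'):
    c=capture(n);cv2.imwrite(f'pics/{n}0.png',c['pixels']);print(n,c['fx'],c['fy'],c['cx'],c['cy'],[k for k in c]);print(np.round(c['extrinsics'],4).tolist())
c=capture('wrist');print(np.round(c['T_tool_cam'],4).tolist(),c['fx'])
E
```

```text
pics
0.0 [ 0.17926032 -0.62417168  0.21361945] [-8.88139711e-04  9.90232162e-01  1.39425363e-01 -2.11301434e-04] 0.0921006210913411
side 451.7648907117862 451.7648907117862 317.50063246367 205.58218176700558 ['pixels', 'fx', 'fy', 'cx', 'cy', 'extrinsics']
[[0.9972, 0.054, -0.0524, 0.4004], [-0.0724, 0.4986, -0.8638, -1.3374], [-0.0205, 0.8651, 0.5011, 0.8396], [0.0, 0.0, 0.0, 1.0]]
top 506.6494947685495 506.6494947685495 319.387435408283 204.82639122120196 ['pixels', 'fx', 'fy', 'cx', 'cy', 'extrinsics']
[[0.0053, 0.9929, -0.1188, 0.285], [-0.9999, 0.004, -0.0111, -0.0734], [-0.0105, 0.1188, 0.9929, 1.5306], [0.0, 0.0, 0.0, 1.0]]
[[0.0015, 0.9644, 0.2644, 0.0743], [1.0, -0.0017, 0.0005, -0.0003], [0.0009, 0.2644, -0.9644, -0.1704], [0.0, 0.0, 0.0, 1.0]] 330.52333349290154
```

View pics/top0.png

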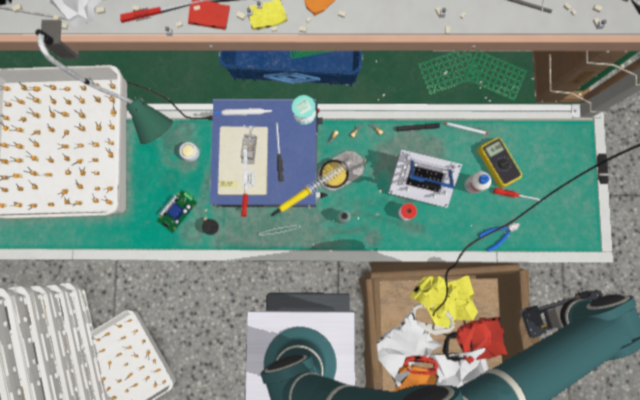

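View pics/side0.png

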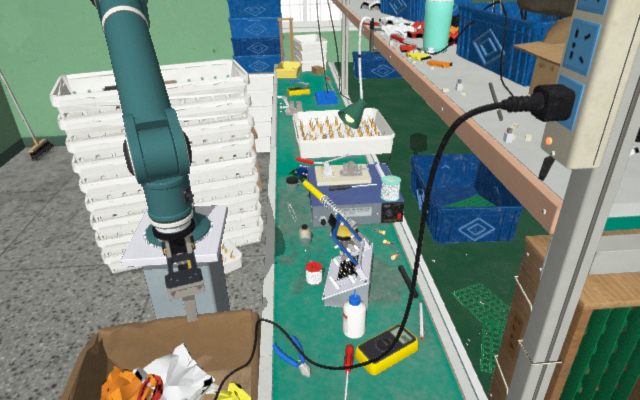

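The top view shows the board at about (178,208) px, terminals unclear. The tester is at (425,178), the solvent bottle at (480,181), the spool at (408,211), the flux bottle at (344,215) and the jar at (210,227). The frame looks partly open in the side view.

```bash
cat > h.py <<'E'
from cell import get_state,capture
import cv2,numpy as np
from scipy.spatial.transform import Rotation as R
def Rq(q): return R.from_quat([q[1],q[2],q[3],q[0]])
def tool(s=None):
    s=s or get_state();T=np.eye(4);T[:3,:3]=Rq(s['tool_rot']).as_matrix();T[:3,3]=s['tool_pos'];return T
def shot(n,f=None):
    T=tool();c=capture(n)
    E=T@c['T_tool_cam'] if n=='wrist' else c['extrinsics']
    cam=(np.array([c['fx'],c['fy'],c['cx'],c['cy']]),np.array(E))
    if f: cv2.imwrite(f'pics/{f}.png',c['pixels']);np.savez(f'pics/{f}.npz',k=cam[0],E=cam[1])
    return c['pixels'],cam
def load(f): d=np.load(f'pics/{f}.npz');return d['k'],d['E']
def ray(cam,u,v):
    k,E=cam;d=E[:3,:3]@np.array([(u-k[2])/k[0],-(v-k[3])/k[1],-1]);return E[:3,3],d
def onz(cam,u,v,z): o,d=ray(cam,u,v);return o+d*(z-o[2])/d[2]
def proj(cam,P):
    k,E=cam;p=(np.atleast_2d(P)-E[:3,3])@E[:3,:3];return np.c_[k[2]+k[0]*p[:,0]/-p[:,2],k[3]-k[1]*p[:,1]/-p[:,2]]
def tri(obs):
    A=np.zeros((3,3));b=np.zeros(3)
    for cam,u,v in obs:
        o,d=ray(cam,u,v);d/=np.linalg.norm(d);M=np.eye(3)-np.outer(d,d);A+=M;b+=M@o
    return np.linalg.solve(A,b)
# move: shift and rotvec in current tool axes to reach pose
def delta(pos,Rm):
    T=tool();return np.round(1000*T[:3,:3].T@(np.array(pos)-T[:3,3]),1),np.round((R.from_matrix(T[:3,:3]).inv()*R.from_matrix(Rm)).as_rotvec(),4)
E
python3 - <<'E'
from h import *
im,cam=shot('top','top1')
for n,u,v,z in [('board',178,208,.015),('tester',425,178,.07),('solv',480,183,.1),('spool',408,211,.05),('flux',344,215,.05),('jar',210,227,.03),('lamp',150,120,.2),('blue box',265,155,.05),('iron',338,170,.1)]: print(n,onz(cam,u,v,z).round(3))
a=cv2.resize(im[150:240,350:510],None,fx=5,fy=5,interpolation=cv2.INTER_CUBIC)
cv2.imwrite('pics/c1.png',a)
p=np.array([.45,-.33,.35]);Rm=np.array([[1,0,0],[0,-1,0],[0,0,-1.]])
print(delta(p,Rm), tool().round(3).tolist())
E
```

```text
board [0.455 0.37  0.015]
tester [ 0.54  -0.365  0.07 ]
solv [ 0.521 -0.515  0.1  ]
spool [ 0.445 -0.317  0.05 ]
flux [ 0.432 -0.129  0.05 ]
jar [0.397 0.268 0.03 ]
lamp [0.674 0.402 0.2  ]
blue box [0.611 0.106 0.05 ]
iron [ 0.557 -0.11   0.1  ]
(array([ 341.4, -208.4, -135.8]), array([-1.000e-03,  2.000e-04,  2.797e-01])) [[0.961, 0.276, -0.0, 0.179], [0.276, -0.961, 0.001, -0.624], [-0.0, -0.001, -1.0, 0.214], [0.0, 0.0, 0.0, 1.0]]
```

View pics/c1.png

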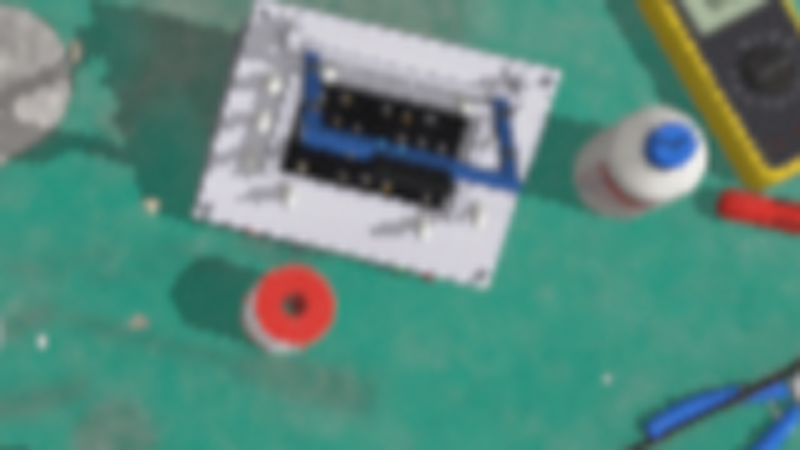

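send_rows(moves=[{"z":-50},{"x":50,"y":-20,"z":-100,"az":0.1},{"x":384,"y":-175,"z":-116,"az":0.28},{"x":384,"y":-175,"z":-116,"az":0.28},{"x":384,"y":-175,"z":-116,"az":0.28},{"x":384,"y":-175,"z":-116,"az":0.28},{"x":384,"y":-175,"z":-116,"az":0.28},{"x":384,"y":-175,"z":-116,"az":0.28},{"x":384,"y":-175,"z":-116,"az":0.28},{"x":384,"y":-175,"z":-116,"az":0.28},{"x":384,"y":-175,"z":-116,"az":0.28},{"x":384,"y":-175,"z":-116,"az":0.28},{"x":384,"y":-175,"z":-116,"az":0.28}])

```text
invalid input at $.moves[0]: expected keys x, y, z, ax, ay, az, hand
```

Run:
```python
from h import *
s=get_state();print(s['t'],s['tool_pos'].round(3) if hasattr(s['tool_pos'],'round') else s['tool_pos'],s['dq'])
shot('wrist','w1')
```

```text
0.2 [ 0.179 -0.624  0.214] [ 0.00079767 -0.00240604  0.00164155 -0.00204019  0.00101103 -0.00199475
  0.00217901]
```

View pics/w1.png

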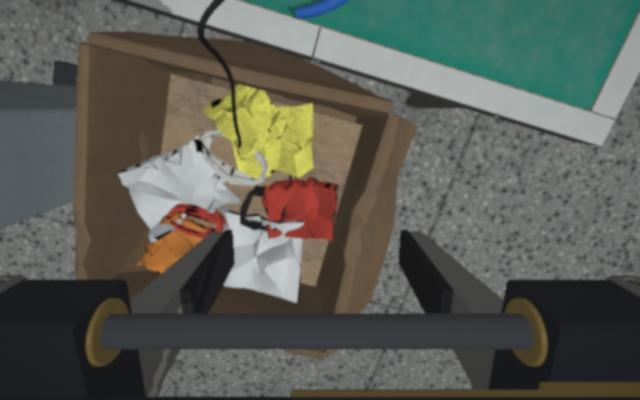

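The wrist view shows only the floor box, because the move was refused: every key is required. The gripper hides rows below about 280.

send_rows(moves=[{"x":0,"y":0,"z":-50,"ax":0,"ay":0,"az":0,"hand":91},{"x":50,"y":-20,"z":-90,"ax":0,"ay":0,"az":0.1,"hand":91},{"x":100,"y":-50,"z":-116,"ax":0,"ay":0,"az":0.2,"hand":91},{"x":343,"y":-176,"z":-116,"ax":0,"ay":0,"az":0.28,"hand":91},{"x":343,"y":-176,"z":-116,"ax":0,"ay":0,"az":0.28,"hand":91},{"x":343,"y":-176,"z":-116,"ax":0,"ay":0,"az":0.28,"hand":91},{"x":343,"y":-176,"z":-116,"ax":0,"ay":0,"az":0.28,"hand":91},{"x":343,"y":-176,"z":-116,"ax":0,"ay":0,"az":0.28,"hand":91},{"x":343,"y":-176,"z":-116,"ax":0,"ay":0,"az":0.28,"hand":91},{"x":343,"y":-176,"z":-116,"ax":0,"ay":0,"az":0.28,"hand":91},{"x":343,"y":-176,"z":-116,"ax":0,"ay":0,"az":0.28,"hand":91},{"x":343,"y":-176,"z":-116,"ax":0,"ay":0,"az":0.28,"hand":91},{"x":343,"y":-176,"z":-116,"ax":0,"ay":0,"az":0.28,"hand":91}])

```text
t: 1.55
tool_pos: [0.4592, -0.3625, 0.3304]
tool_rot: [0.0, 1.0, -0.002, -0.0]
ft_force: [-1.3, -0.5, -0.1]
gripper_width: 0.0908
gripper_force: 0.0
```

Run:
```python
from h import *
s=get_state();print(s['t'],np.round(s['tool_pos'],3),np.round(s['dq'],3),s['ft_force'])
im,c=shot('wrist','w1')
cv2.imwrite('pics/w1c.png',cv2.resize(im[0:280,140:540],None,fx=2,fy=2,interpolation=cv2.INTER_CUBIC))
```

```text
1.55 [ 0.459 -0.362  0.33 ] [ 0.002 -0.002 -0.004 -0.002 -0.001 -0.    -0.004] [-1.29577412 -0.52146986 -0.09308258]
```

View pics/w1c.png

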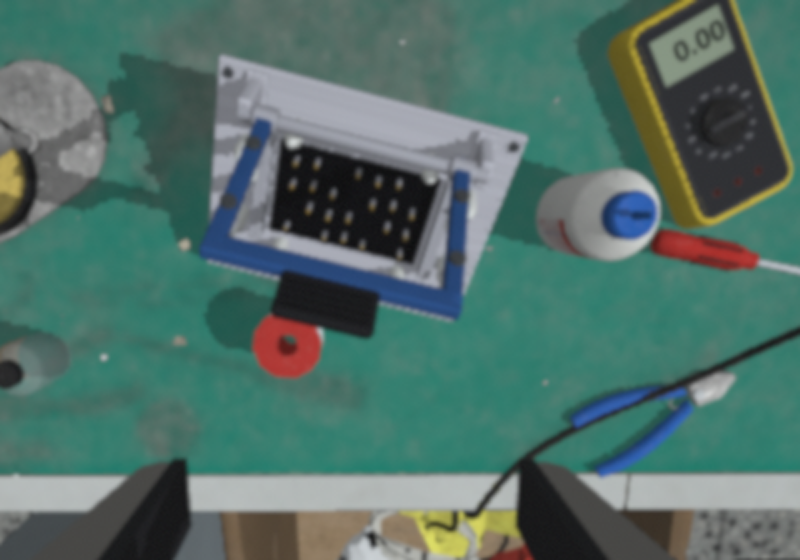

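Wrist view w1c (crop scaled 2x, offset 140,0) shows the frame leaning over the seat with its black tab at about (327,305). The four inner post tops are near (293,142), (430,180), (283,243) and (398,268). The spool is at (288,345) and the solvent bottle at (600,215). I need a second viewpoint.

send_rows(moves=[{"x":20,"y":-50,"z":0,"ax":0,"ay":0,"az":0,"hand":91},{"x":40,"y":-100,"z":0,"ax":0,"ay":0,"az":0,"hand":91},{"x":40,"y":-130,"z":0,"ax":0,"ay":0,"az":0,"hand":91},{"x":40,"y":-130,"z":0,"ax":0,"ay":0,"az":0,"hand":91},{"x":40,"y":-130,"z":0,"ax":0,"ay":0,"az":0,"hand":91}])

```text
t: 2.1
tool_pos: [0.5003, -0.2315, 0.3308]
tool_rot: [0.0, 1.0, -0.0, 0.0]
ft_force: [0.0, -0.3, -0.0]
gripper_width: 0.0907
gripper_force: 0.0
```

Run:
```python
from h import *
im,c=shot('wrist','w2')
a=cv2.imread('pics/w1.png')
s=cv2.imread('pics/side0.png')
k=lambda m,f:cv2.resize(m,None,fx=f,fy=f,interpolation=cv2.INTER_CUBIC)
p1=k(a[20:180,230:414],2.15*1) # 
p1=cv2.resize(a[20:175,235:410],(395,350),interpolation=cv2.INTER_CUBIC)
uv=proj(c,[[.54,-.365,.1]])[0];print(uv)
u0=int(uv[0]-90);v0=int(max(0,uv[1]-85));print('w2 crop',u0,v0)
p2=cv2.resize(im[v0:v0+155,u0:u0+175],(395,350),interpolation=cv2.INTER_CUBIC)
p3=cv2.resize(s[230:310,300:390],(281,250),interpolation=cv2.INTER_CUBIC)
t=cv2.resize(cv2.imread('pics/top1.png')[145:220,380:480],(333,250),interpolation=cv2.INTER_CUBIC)
out=np.zeros((600,790,3),np.uint8);out[:350,:395]=p1;out[:350,395:]=p2;out[350:,:281]=p3;out[350:,300:633]=t
cv2.imwrite('pics/m1.png',out)
```

```text
[427.81151963 137.22514166]
w2 crop 337 52
```

View pics/m1.png

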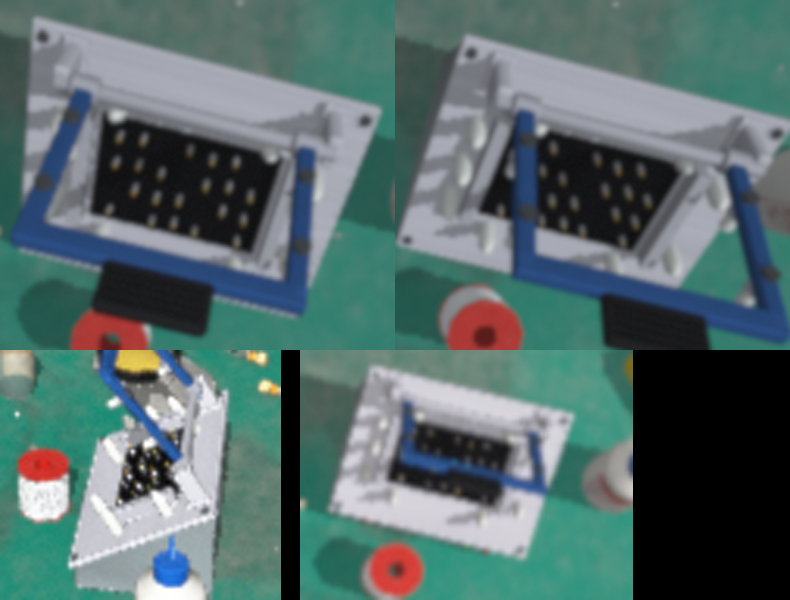

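The montage shows the posts, hinge and frame in both wrist views. I'll fit the nest pose and the frame angle from these pixels.

```bash
cat > fit.py <<'E'
from h import *
from scipy.optimize import least_squares
c1,c2,ct=load('w1'),load('w2'),load('top1')
P1=lambda U,V:(235+U/2.257,20+V/2.258); P2=lambda U,V:(337+(U-395)/2.257,52+V/2.258); PT=lambda U,V:(380+(U-300)/3.333,145+(V-350)/3.333)
# kind, nest pt or frame (r,y), obs
O=[]
def D(n,*obs): O.append(('d',n,obs))
def F(n,*obs): O.append(('f',n,obs))
zm=0
D((40,40,11),(c1,*P1(115,117)),(c2,*P2(541,132)))
D((40,-40,11),(c1,*P1(271,157)))
D((24,68,zm),(c2,*P2(479,133)))
D((0,68,zm),(c2,*P2(465,164)))
D((-24,68,zm),(c2,*P2(450,196)))
D((-40,40,zm),(c2,*P2(487,235)))
D((-40,-40,zm),(c2,*P2(673,262)))
D((24,-68,zm),(c2,*P2(716,190)))
D(('xb','yb',-14),(c1,*P1(32,15)),(c2,*P2(463,35)),(ct,*PT(372,367)))
D(('xb','-yb',-14),(c1,*P1(382,108)),(c2,*P2(790,125)),(ct,*PT(573,412)))
D(('xf','yb',-14),(c2,*P2(397,242)),(ct,*PT(328,510)))
D(('xf','-yb',-14),(ct,*PT(524,557)))
F((98,49.5),(c1,*P1(60,222)),(c2,*P2(540,263)))
F((98,-49.5),(c1,*P1(290,268)),(c2,*P2(757,308)))
F((108,22),(c1,*P1(103,262)),(c2,*P2(604,295)))
F((108,-22),(c1,*P1(213,290)),(c2,*P2(708,318)))
F((134,22),(c1,*P1(93,307)))
F((134,-22),(c1,*P1(204,332)))
F((0,54),(c1,*P1(82,93)),(c2,*P2(525,107)))
F((0,-54),(c1,*P1(306,151)),(c2,*P2(738,169)))
def nest(p):
    Rn=R.from_euler('zy',[p[3],-np.pi/6]).as_matrix(); return Rn,p[:3]
def pts(p):
    Rn,t=nest(p);th,h,xb,yb,xf=p[4:9];L=dict(xb=xb,yb=yb,xf=xf);L['-yb']=-yb
    for k,n,obs in O:
        if k=='d': q=np.array([L.get(a,a) if isinstance(a,str) else a for a in n],float)
        else:
            r,y=n;q=np.array([54-r*np.cos(th)+h*np.sin(th),y,19+r*np.sin(th)+h*np.cos(th)])
        yield k,n,obs,t+Rn@(q/1000)
def res(p):
    return np.concatenate([(proj(c,P)[0]-(u,v))*(2 if c is ct and 0 else 1) for k,n,obs,P in pts(p) for c,u,v in obs])
if __name__=='__main__':
    p0=np.array([.53,-.36,.07,-.23,1.3,3,65,88,-70.])
    r=least_squares(res,p0,loss='soft_l1',x_scale=[.01,.01,.01,.1,.1,1,10,10,10]);print(r.x.round(4).tolist())
    J=r.jac;print('sd',np.sqrt(np.diag(np.linalg.inv(J.T@J))).round(4))
    for k,n,obs,P in pts(r.x): print(k,n,P.round(3),[ (proj(c,P)[0]-(u,v)).round(1).tolist() for c,u,v in obs])
    np.save('fit.npy',r.x)
E
python3 fit.py
```

```text
[0.5369, -0.3573, 0.0734, -0.2592, 1.4105, -4.6302, 64.9602, 88.8538, -71.3605]
sd [1.0000e-03 8.0000e-04 3.1000e-03 7.0000e-03 1.7300e-02 1.6838e+00
 1.5117e+00 1.1898e+00 2.1542e+00]
d (40, 40, 11) [ 0.574 -0.329  0.107] [[0.2, -2.2], [-0.5, -2.5]]
d (40, -40, 11) [ 0.556 -0.406  0.097] [[-1.0, -2.8]]
d (24, 68, 0) [ 0.572 -0.298  0.094] [[-2.1, -1.5]]
d (0, 68, 0) [ 0.552 -0.292  0.082] [[-3.2, 1.5]]
d (-24, 68, 0) [ 0.532 -0.285  0.071] [[-3.2, 2.7]]
d (-40, 40, 0) [ 0.512 -0.308  0.059] [[-4.0, -0.6]]
d (-40, -40, 0) [ 0.495 -0.386  0.049] [[-32.4, -0.7]]
d (24, -68, 0) [ 0.542 -0.429  0.076] [[-6.7, -2.0]]
d ('xb', 'yb', -14) [ 0.618 -0.288  0.104] [[-1.2, 0.0], [-0.3, -0.3], [-1.5, -1.1]]
d ('xb', '-yb', -14) [ 0.579 -0.46   0.081] [[-6.0, -0.4], [-8.7, -3.3], [-3.5, 0.6]]
d ('xf', 'yb', -14) [ 0.504 -0.253  0.038] [[-6.2, 0.1], [-2.9, -1.4]]
d ('xf', '-yb', -14) [ 0.464 -0.425  0.015] [[-5.2, -1.2]]
f (98, 49.5) [ 0.519 -0.318  0.196] [[5.7, 5.8], [7.8, 0.7]]
f (98, -49.5) [ 0.497 -0.414  0.183] [[6.6, 8.1], [3.0, 0.4]]
f (108, 22) [ 0.506 -0.344  0.2  ] [[15.6, 2.4], [7.7, 0.5]]
f (108, -22) [ 0.497 -0.387  0.194] [[13.4, 0.0], [2.9, -1.0]]
f (134, 22) [ 0.49  -0.343  0.22 ] [[17.7, 3.9]]
f (134, -22) [ 0.48  -0.386  0.215] [[17.6, 2.9]]
f (0, 54) [ 0.581 -0.318  0.12 ] [[3.3, -0.2], [-0.2, 1.7]]
f (0, -54) [ 0.557 -0.422  0.106] [[-1.5, -1.7], [-9.1, -4.0]]
```

```bash
sed -i "s/'zy'/'ZY'/; s/D((-40,-40,zm),(c2,\*P2(673,262)))/D((-24,-68,zm),(c2,*P2(673,262)))/" fit.py; python3 fit.py
```

```text
[0.5341, -0.3608, 0.0813, -0.2401, 1.4507, -2.9615, 65.9857, 88.8455, -70.5153]
sd [6.0000e-04 4.0000e-04 1.7000e-03 4.5000e-03 1.0700e-02 1.1022e+00
 9.5960e-01 7.3790e-01 1.8202e+00]
d (40, 40, 11) [ 0.572 -0.329  0.111] [[-0.0, -0.8], [0.1, -0.8]]
d (40, -40, 11) [ 0.553 -0.407  0.111] [[0.6, -0.6]]
d (24, 68, 0) [ 0.57  -0.3    0.093] [[-0.6, -0.1]]
d (0, 68, 0) [ 0.55  -0.295  0.081] [[-0.7, 2.8]]
d (-24, 68, 0) [ 0.53  -0.29   0.069] [[0.0, 4.0]]
d (-40, 40, 0) [ 0.51  -0.314  0.061] [[0.2, 1.3]]
d (-24, -68, 0) [ 0.498 -0.422  0.069] [[0.3, -0.4]]
d (24, -68, 0) [ 0.538 -0.432  0.093] [[1.5, 2.2]]
d ('xb', 'yb', -14) [ 0.618 -0.29   0.102] [[0.7, 0.9], [1.0, 0.3], [-1.0, -0.8]]
d ('xb', '-yb', -14) [ 0.575 -0.462  0.102] [[0.5, 0.6], [2.8, -0.6], [-0.7, 0.3]]
d ('xf', 'yb', -14) [ 0.503 -0.262  0.034] [[-0.3, 0.5], [-0.2, -0.8]]
d ('xf', '-yb', -14) [ 0.46  -0.434  0.034] [[-0.5, -0.6]]
f (98, 49.5) [ 0.523 -0.307  0.201] [[-8.0, 1.5], [-2.3, -2.5]]
f (98, -49.5) [ 0.499 -0.403  0.201] [[-1.8, 7.8], [2.7, 2.6]]
f (108, 22) [ 0.51  -0.332  0.209] [[1.1, -1.3], [-1.4, -1.6]]
f (108, -22) [ 0.5   -0.375  0.209] [[1.4, -1.7], [-1.7, -0.5]]
f (134, 22) [ 0.495 -0.329  0.23 ] [[-1.0, -0.4]]
f (134, -22) [ 0.485 -0.371  0.23 ] [[1.8, 1.1]]
f (0, 54) [ 0.581 -0.317  0.123] [[1.9, -0.3], [-0.6, 1.9]]
f (0, -54) [ 0.555 -0.422  0.123] [[0.2, -0.7], [-2.7, -1.5]]
```

The fit is good: deck half-width 88.8 mm against 88 nominal, residuals about 1 px on posts and corners, and frame angle about 1.45. The frame therefore hangs over the seat. I'll push it back with closed fingers from the front of the tab.

send_rows(moves=[{"x":-25,"y":50,"z":0,"ax":0,"ay":0,"az":0.12,"hand":0},{"x":-51,"y":95,"z":0,"ax":0,"ay":0,"az":0.24,"hand":0},{"x":-51,"y":108,"z":0,"ax":0,"ay":0,"az":0.24,"hand":0},{"x":-51,"y":108,"z":0,"ax":0,"ay":0,"az":0.24,"hand":0},{"x":-51,"y":108,"z":0,"ax":0,"ay":0,"az":0.24,"hand":0},{"x":-51,"y":108,"z":45,"ax":0,"ay":0,"az":0.24,"hand":0},{"x":-51,"y":108,"z":90,"ax":0,"ay":0,"az":0.24,"hand":0},{"x":-51,"y":108,"z":131,"ax":0,"ay":0,"az":0.24,"hand":0},{"x":-51,"y":108,"z":131,"ax":0,"ay":0,"az":0.24,"hand":0},{"x":-51,"y":108,"z":131,"ax":0,"ay":0,"az":0.24,"hand":0}])

```text
t: 3.15
tool_pos: [0.4503, -0.3382, 0.2002]
tool_rot: [-0.0, 0.993, -0.119, -0.0]
ft_force: [0.4, -0.6, 1.6]
gripper_width: 0.0129
gripper_force: 0.0
```

send_rows(moves=[{"x":10,"y":0,"z":0,"ax":0,"ay":0,"az":0,"hand":0},{"x":20,"y":0,"z":0,"ax":0,"ay":0,"az":0,"hand":0},{"x":28,"y":0,"z":0,"ax":0,"ay":0,"az":0,"hand":0},{"x":36,"y":0,"z":0,"ax":0,"ay":0,"az":0,"hand":0},{"x":44,"y":0,"z":0,"ax":0,"ay":0,"az":0,"hand":0},{"x":52,"y":0,"z":0,"ax":0,"ay":0,"az":0,"hand":0},{"x":60,"y":0,"z":0,"ax":0,"ay":0,"az":0,"hand":0}])

```text
t: 3.85
tool_pos: [0.5086, -0.3534, 0.1996]
tool_rot: [0.0, 0.993, -0.12, 0.0]
ft_force: [-3.0, 0.7, 2.0]
gripper_width: 0.0006
gripper_force: 1.2
```

Contact is made: about 3 N pushing back, as expected for the hinge. I'll continue.

send_rows(moves=[{"x":8,"y":0,"z":0,"ax":0,"ay":0,"az":0,"hand":0},{"x":16,"y":0,"z":0,"ax":0,"ay":0,"az":0,"hand":0},{"x":24,"y":0,"z":0,"ax":0,"ay":0,"az":0,"hand":0},{"x":32,"y":0,"z":0,"ax":0,"ay":0,"az":0,"hand":0},{"x":40,"y":0,"z":0,"ax":0,"ay":0,"az":0,"hand":0},{"x":46,"y":0,"z":0,"ax":0,"ay":0,"az":0,"hand":0},{"x":52,"y":0,"z":0,"ax":0,"ay":0,"az":0,"hand":0},{"x":52,"y":0,"z":0,"ax":0,"ay":0,"az":0,"hand":0}])

```text
t: 4.65
tool_pos: [0.5592, -0.3655, 0.1993]
tool_rot: [0.0, 0.993, -0.12, 0.0]
ft_force: [0.2, 0.5, 0.2]
gripper_width: 0.0004
gripper_force: 0.0
```

send_rows(moves=[{"x":-40,"y":0,"z":0,"ax":0,"ay":0,"az":0,"hand":0},{"x":-80,"y":0,"z":0,"ax":0,"ay":0,"az":0,"hand":0},{"x":-110,"y":0,"z":-40,"ax":0,"ay":0,"az":0,"hand":91},{"x":-115,"y":0,"z":-88,"ax":0,"ay":0,"az":0,"hand":91},{"x":-115,"y":0,"z":-100,"ax":0,"ay":0,"az":0,"hand":91},{"x":-115,"y":0,"z":-100,"ax":0,"ay":0,"az":0,"hand":91},{"x":-115,"y":0,"z":-100,"ax":0,"ay":0,"az":0,"hand":91}])

```text
t: 5.35
tool_pos: [0.4465, -0.3378, 0.2985]
tool_rot: [-0.0, 0.993, -0.12, -0.0]
ft_force: [-0.7, 0.6, -0.2]
gripper_width: 0.0381
gripper_force: 0.0
```

Run:
```python
from h import *
s=get_state();print(s['t'],np.round(s['tool_pos'],3),abs(np.array(s['dq'])).max())
shot('wrist','w3');shot('top','top3');shot('side','side3')
T=tool();print(delta([.40,.36,.30],R.from_euler('Z',0).as_matrix()@np.diag([1,-1,-1])))
```

```text
5.35 [ 0.446 -0.338  0.298] 0.026390177572901442
(array([-210.6, -666.6,   -0.9]), array([-0.0018,  0.0031, -0.2399]))
```

send_rows(moves=[{"x":0,"y":-50,"z":0,"ax":0,"ay":0,"az":0,"hand":91},{"x":0,"y":-90,"z":0,"ax":0,"ay":0,"az":0,"hand":91},{"x":0,"y":-100,"z":0,"ax":0,"ay":0,"az":0,"hand":91},{"x":0,"y":-100,"z":0,"ax":0,"ay":0,"az":0,"hand":91},{"x":0,"y":-100,"z":0,"ax":0,"ay":0,"az":0,"hand":91}])

```text
t: 6.0
tool_pos: [0.4699, -0.2423, 0.2988]
tool_rot: [0.0, 0.993, -0.12, -0.001]
ft_force: [-0.6, -0.7, -0.3]
gripper_width: 0.0901
gripper_force: 0.0
```

Run:
```python
from h import *
shot('wrist','w4')
print(delta([.38,.36,.298],np.diag([1,-1,-1])))
```

```text
(array([-232. , -563.6,    0.9]), array([ 0.0004,  0.0012, -0.2427]))
```

send_rows(moves=[{"x":-60,"y":-200,"z":0,"ax":0,"ay":0,"az":-0.1,"hand":91},{"x":-60,"y":-200,"z":0,"ax":0,"ay":0,"az":-0.1,"hand":91},{"x":-60,"y":-200,"z":0,"ax":0,"ay":0,"az":-0.1,"hand":91},{"x":-100,"y":-350,"z":0,"ax":0,"ay":0,"az":-0.2,"hand":91},{"x":-100,"y":-350,"z":0,"ax":0,"ay":0,"az":-0.2,"hand":91},{"x":-100,"y":-350,"z":0,"ax":0,"ay":0,"az":-0.2,"hand":91},{"x":-232,"y":-563,"z":0,"ax":0,"ay":0,"az":-0.24,"hand":91},{"x":-232,"y":-563,"z":0,"ax":0,"ay":0,"az":-0.24,"hand":91},{"x":-232,"y":-563,"z":0,"ax":0,"ay":0,"az":-0.24,"hand":91},{"x":-232,"y":-563,"z":0,"ax":0,"ay":0,"az":-0.24,"hand":91},{"x":-232,"y":-563,"z":0,"ax":0,"ay":0,"az":-0.24,"hand":91},{"x":-232,"y":-563,"z":0,"ax":0,"ay":0,"az":-0.24,"hand":91},{"x":-232,"y":-563,"z":0,"ax":0,"ay":0,"az":-0.24,"hand":91},{"x":-232,"y":-563,"z":0,"ax":0,"ay":0,"az":-0.24,"hand":91},{"x":-232,"y":-563,"z":0,"ax":0,"ay":0,"az":-0.24,"hand":91}])

```text
t: 7.55
tool_pos: [0.3805, 0.359, 0.299]
tool_rot: [0.001, 1.0, -0.002, -0.0]
ft_force: [0.2, 0.4, -0.2]
gripper_width: 0.0909
gripper_force: 0.0
```

Run:
```python
from h import *
s=get_state();print(s['t'],np.round(s['tool_pos'],3),abs(np.array(s['dq'])).max(),np.round(s['qpos'],2))
shot('wrist','w5')
```

```text
7.55 [0.381 0.359 0.299] 0.018186080502971762 [-0.23  0.25 -0.7   1.78  0.17  1.18 -2.55]
```

send_rows(moves=[{"x":30,"y":-40,"z":0,"ax":0,"ay":0,"az":0,"hand":91},{"x":50,"y":-80,"z":0,"ax":0,"ay":0,"az":0,"hand":91},{"x":50,"y":-100,"z":0,"ax":0,"ay":0,"az":0,"hand":91},{"x":50,"y":-100,"z":0,"ax":0,"ay":0,"az":0,"hand":91},{"x":50,"y":-100,"z":0,"ax":0,"ay":0,"az":0,"hand":91}])

```text
t: 8.1
tool_pos: [0.43, 0.4591, 0.2992]
tool_rot: [0.001, 1.0, -0.001, -0.0]
ft_force: [-0.1, -0.3, -0.2]
gripper_width: 0.0906
gripper_force: 0.0
```

Run:
```python
from h import *
s=get_state();print(s['t'],np.round(s['tool_pos'],3),abs(np.array(s['dq'])).max(),np.round(s['qpos'],2))
shot('wrist','w6')
def crop(f,P,w,h,W,H):
    im=cv2.imread(f'pics/{f}.png');u,v=proj(load(f),[P])[0];u0=int(np.clip(u-w/2,0,640-w));v0=int(np.clip(v-h/2,0,400-h));print(f,u0,v0,W/w,H/h)
    return cv2.resize(im[v0:v0+h,u0:u0+w],(W,H),interpolation=cv2.INTER_CUBIC)
b=[.455,.37,.015];n=[.53,-.36,.09]
out=np.vstack([np.hstack([crop('w5',b,160,120,400,300),crop('w6',b,160,120,400,300)]),np.hstack([crop('w3',n,200,150,400,300),crop('w4',n,200,150,400,300)])])
cv2.imwrite('pics/m2.png',out)
```

```text
8.1 [0.43  0.459 0.299] 0.022514649981851098 [-0.39  0.46 -0.67  1.53  0.29  1.26 -2.67]
w5 227 46 2.5 2.5
w6 301 84 2.5 2.5
w3 218 20 2.0 2.0
w4 307 20 2.0 2.0
```

View pics/m2.png

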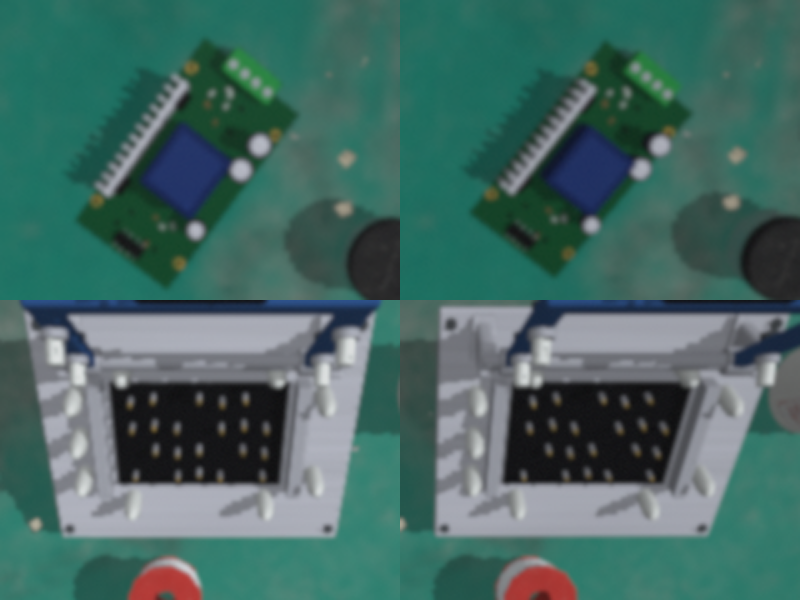

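m2 shows:
- **Board (w5 panel):** corners at (207,38), (299,115), (168,288) and (77,218). The heat sink is on the upper-left edge and the terminals are at upper right.
- **Nest (w3/w4 panels):** the frame is now up behind the seat and all nine posts are visible.

I'll fit both poses now.

```bash
cat > fit2.py <<'E'
from h import *
from scipy.optimize import least_squares
c1,c2,ct,c3,c4,c5,c6=[load(f) for f in('w1','w2','top1','w3','w4','w5','w6')]
P1=lambda U,V:(c1,235+U/2.257,20+V/2.258); P2=lambda U,V:(c2,337+(U-395)/2.257,52+V/2.258); PT=lambda U,V:(ct,380+(U-300)/3.333,145+(V-350)/3.333)
P3=lambda U,V:(c3,218+U/2,20+(V-300)/2);P4=lambda U,V:(c4,307+(U-400)/2,20+(V-300)/2)
P5=lambda U,V:(c5,227+U/2.5,46+V/2.5);P6=lambda U,V:(c6,301+(U-400)/2.5,84+V/2.5)
m=-1.5
O=[((40,40,11),P1(115,117),P2(541,132),P3(121,380)),((40,-40,11),P1(271,157),P3(278,380)),
((24,68,m),P2(479,133),P3(73,402),P4(480,402)),((0,68,m),P2(465,164),P3(79,443),P4(476,443)),((-24,68,m),P2(450,196),P3(84,482),P4(474,481)),
((-40,40,m),P2(487,235),P3(134,503),P4(519,502)),((-40,-40,m),P3(265,505),P4(649,504)),((24,-68,m),P3(327,402),P4(732,402)),((-24,-68,m),P3(315,480),P4(704,480),P2(673,262)),
(('xb','yb',-14),P1(32,15),P2(463,35),PT(372,367),P4(441,306)),(('xb','-yb',-14),P1(382,108),P2(790,125),PT(573,412)),
(('xf','yb',-14),P2(397,242),PT(328,510),P3(62,537),P4(435,536)),(('xf','-yb',-14),PT(524,557),P3(337,537),P4(711,537))]
def pN(p):
    Rn=R.from_euler('ZY',[p[3],-np.pi/6]).as_matrix();L=dict(xb=p[4],yb=p[5],xf=p[6]);L['-yb']=-p[5]
    return [(o,p[:3]+Rn@np.array([L.get(a,a) if isinstance(a,str) else a for a in o[0]],float)/1000) for o in O]
B=[((32,-60,2.4),P5(207,38),P6(607,38)),((-32,-60,2.4),P5(299,115),P6(692,115)),((-32,60,2.4),P5(168,288),P6(555,278)),((32,60,2.4),P5(77,218),P6(470,210)),
((15,-19,30.4),P5(183,122),P6(590,125)),((-19,-19,30.4),P5(233,158),P6(637,163)),((-19,19,30.4),P5(190,218),P6(590,216)),((15,19,30.4),P5(141,172),P6(543,175))]
def pB(p):
    Rn=R.from_euler('Z',p[3]).as_matrix();return [(o,p[:3]+Rn@np.array(o[0])/1000) for o in B]
for name,f,p0 in(('nest',pN,[.534,-.36,.08,-.24,65,88,-70]),('board',pB,[.455,.37,0,.9])):
    r=least_squares(lambda p:np.concatenate([proj(c,P)[0]-(u,v) for o,P in f(p) for c,u,v in o[1:]]),p0,loss='soft_l1',x_scale=[.01,.01,.01,.1,10,10,10][:len(p0)])
    print(name,r.x.round(4).tolist(),'sd',np.sqrt(np.diag(np.linalg.inv(r.jac.T@r.jac))).round(4))
    for o,P in f(r.x): print(o[0],[(proj(c,P)[0]-(u,v)).round(1).tolist() for c,u,v in o[1:]])
    np.save(name+'.npy',r.x)
p=np.load('board.npy');q=p.copy()
c=p[:3]+R.from_euler('Z',p[3]).apply([-.002,0,0])
Rm=R.from_euler('Z',p[3]).as_matrix()@np.diag([1,-1,-1])
print('grasp',c,'delta to z.1',delta([c[0],c[1],.1],Rm))
E
python3 fit2.py
```

```text
nest [0.5338, -0.3608, 0.0805, -0.2407, 66.6686, 89.214, -71.8738] sd [3.000e-04 3.000e-04 1.200e-03 3.000e-03 6.585e-01 5.219e-01 8.636e-01]
(40, 40, 11) [[0.1, -0.5], [-0.1, -0.6], [0.2, 0.4]]
(40, -40, 11) [[0.5, -0.2], [0.9, 0.5]]
(24, 68, -1.5) [[-0.7, -0.5], [0.2, -0.7], [-0.9, -0.5]]
(0, 68, -1.5) [[-0.9, 2.4], [0.0, -0.3], [-0.3, -0.1]]
(-24, 68, -1.5) [[-0.1, 3.5], [0.1, -0.8], [-0.5, -0.1]]
(-40, 40, -1.5) [[0.0, 0.8], [-0.2, 0.6], [-0.7, 1.2]]
(-40, -40, -1.5) [[0.5, -0.3], [0.4, 0.2]]
(24, -68, -1.5) [[0.2, -0.4], [-0.0, -0.4]]
(-24, -68, -1.5) [[0.4, 0.5], [0.2, 0.5], [-0.3, -1.0]]
('xb', 'yb', -14) [[0.6, 0.6], [0.7, -0.1], [-1.1, -0.9], [-0.5, 0.6]]
('xb', '-yb', -14) [[0.9, 0.5], [3.0, -0.7], [-0.5, 0.3]]
('xf', 'yb', -14) [[-0.9, 1.2], [-0.4, -0.3], [0.4, -0.6], [-0.0, -0.0]]
('xf', '-yb', -14) [[-0.6, -0.0], [-0.3, -0.3], [-1.3, -0.4]]
board [0.4472, 0.379, -0.0046, 0.9047] sd [0.0005 0.0004 0.0023 0.0076]
(32, -60, 2.4) [[0.2, -0.5], [-0.5, 0.5]]
(-32, -60, 2.4) [[0.6, -0.1], [-0.0, -0.9]]
(-32, 60, 2.4) [[-0.2, -0.2], [-0.6, -0.9]]
(32, 60, 2.4) [[-0.2, -0.2], [-0.5, -0.2]]
(15, -19, 30.4) [[0.3, -1.1], [-0.3, -1.1]]
(-19, -19, 30.4) [[1.1, 1.4], [0.2, -0.3]]
(-19, 19, 30.4) [[0.5, 0.8], [0.3, 0.5]]
(15, 19, 30.4) [[-0.6, 2.9], [0.0, 1.5]]
grasp [ 0.44598507  0.3774091  -0.0046418 ] delta to z.1 (array([ 16. ,  81. , 199.6]), array([ 1.800e-03,  3.000e-04, -9.073e-01]))
```

Both fits are within about 1 px. The board sits at (0.447, 0.379) with yaw 0.905 rad and its underside within noise of the bench. The nest is at (0.534, -0.361, 0.080) with yaw -0.241. Moving above the transformer.

send_rows(moves=[{"x":5,"y":25,"z":0,"ax":0,"ay":0,"az":-0.14,"hand":56},{"x":10,"y":50,"z":30,"ax":0,"ay":0,"az":-0.28,"hand":56},{"x":16,"y":81,"z":60,"ax":0,"ay":0,"az":-0.42,"hand":56},{"x":16,"y":81,"z":90,"ax":0,"ay":0,"az":-0.56,"hand":56},{"x":16,"y":81,"z":130,"ax":0,"ay":0,"az":-0.7,"hand":56},{"x":16,"y":81,"z":170,"ax":0,"ay":0,"az":-0.84,"hand":56},{"x":16,"y":81,"z":200,"ax":0,"ay":0,"az":-0.907,"hand":56},{"x":16,"y":81,"z":200,"ax":0,"ay":0,"az":-0.907,"hand":56},{"x":16,"y":81,"z":200,"ax":0,"ay":0,"az":-0.907,"hand":56},{"x":16,"y":81,"z":200,"ax":0,"ay":0,"az":-0.907,"hand":56}])

```text
t: 9.15
tool_pos: [0.4463, 0.3804, 0.1019]
tool_rot: [-0.0, 0.899, 0.437, 0.002]
ft_force: [-0.8, -0.5, -0.1]
gripper_width: 0.056
gripper_force: 0.0
```

Run:
```python
from h import *
p=np.load('board.npy');Rb=R.from_euler('Z',p[3]);c=p[:3]+Rb.apply([-.002,0,0])
s=get_state();print(np.round(s['qpos'],2),s['gripper_width'],delta([c[0],c[1],.006],Rb.as_matrix()@np.diag([1,-1,-1])))
```

```text
[-0.2   0.64 -0.75  1.82  0.55  0.91 -1.87] 0.055977763968551364 (array([-2.8,  1.4, 95.9]), array([ 0.0015, -0.0032,  0.    ]))
```

send_rows(moves=[{"x":-2.5,"y":1.5,"z":30,"ax":0,"ay":0,"az":0,"hand":56},{"x":-2.5,"y":1.5,"z":60,"ax":0,"ay":0,"az":0,"hand":56},{"x":-2.5,"y":1.5,"z":80,"ax":0,"ay":0,"az":0,"hand":56},{"x":-2.5,"y":1.5,"z":90,"ax":0,"ay":0,"az":0,"hand":56},{"x":-2.5,"y":1.5,"z":95,"ax":0,"ay":0,"az":0,"hand":56},{"x":-2.5,"y":1.5,"z":95,"ax":0,"ay":0,"az":0,"hand":56},{"x":-2.5,"y":1.5,"z":95,"ax":0,"ay":0,"az":0,"hand":56}])

```text
t: 9.85
tool_pos: [0.4454, 0.3778, 0.0059]
tool_rot: [-0.0, 0.899, 0.438, 0.001]
ft_force: [-0.2, 0.3, 0.2]
gripper_width: 0.0559
gripper_force: 0.0
```

send_rows(force=20, moves=[{"x":0,"y":0,"z":0,"ax":0,"ay":0,"az":0,"hand":30},{"x":0,"y":0,"z":0,"ax":0,"ay":0,"az":0,"hand":30},{"x":0,"y":0,"z":0,"ax":0,"ay":0,"az":0,"hand":30},{"x":0,"y":0,"z":0,"ax":0,"ay":0,"az":0,"hand":30}])

```text
t: 10.25
tool_pos: [0.4451, 0.3772, 0.0051]
tool_rot: [0.0, 0.899, 0.438, 0.0]
ft_force: [-0.1, -1.5, 4.6]
gripper_width: 0.0381
gripper_force: 20.0
```

Grip confirmed at 38.1 mm opening and 20 N. Lifting.

send_rows(force=35, moves=[{"x":0,"y":0,"z":0,"ax":0,"ay":0,"az":0,"hand":30},{"x":0,"y":0,"z":-15,"ax":0,"ay":0,"az":0,"hand":30},{"x":0,"y":0,"z":-50,"ax":0,"ay":0,"az":0,"hand":30},{"x":0,"y":0,"z":-90,"ax":0,"ay":0,"az":0,"hand":30},{"x":0,"y":0,"z":-130,"ax":0,"ay":0,"az":0,"hand":30},{"x":0,"y":0,"z":-170,"ax":0,"ay":0,"az":0,"hand":30},{"x":0,"y":0,"z":-210,"ax":0,"ay":0,"az":0,"hand":30},{"x":0,"y":0,"z":-250,"ax":0,"ay":0,"az":0,"hand":30},{"x":0,"y":0,"z":-280,"ax":0,"ay":0,"az":0,"hand":30},{"x":0,"y":0,"z":-280,"ax":0,"ay":0,"az":0,"hand":30},{"x":0,"y":0,"z":-280,"ax":0,"ay":0,"az":0,"hand":30}])

```text
t: 11.35
tool_pos: [0.4443, 0.3768, 0.2847]
tool_rot: [0.0, 0.899, 0.438, 0.0]
ft_force: [-0.8, -1.2, -2.7]
gripper_width: 0.0379
gripper_force: 35.0
```

```bash
cat >> h.py <<'E'
def nestpose(x,y,z,ay=0):
    p=np.load('nest.npy');Rn=R.from_euler('ZY',[p[3],-np.pi/6]).as_matrix()
    return p[:3]+Rn@np.array([x,y,z])/1000, Rn@np.diag([1,-1,-1.])
E
python3 - <<'E'
from h import *
s=get_state();print(s['gripper_width'],np.round(s['ft_force'],2),np.round(s['torque'],3))
print(delta([.43,0,.30],R.from_euler('Z',.2).as_matrix()@np.diag([1,-1,-1])))
print(delta([.45,-.34,.30],R.from_euler('Z',-.2407).as_matrix()@np.diag([1,-1,-1])))
E
```

```text
0.037939101965427206 [-0.77 -1.19 -2.66] [-0.127  0.02   0.04 ]
(array([-305.6,  220.9,  -15.2]), array([ 6.000e-04, -1.000e-04,  7.069e-01]))
(array([-561. ,  446.1,  -15. ]), array([ 5.0000e-04, -2.0000e-04,  1.1476e+00]))
```

send_rows(moves=[{"x":-30,"y":22,"z":-15,"ax":0,"ay":0,"az":0.08,"hand":30},{"x":-65,"y":47,"z":-15,"ax":0,"ay":0,"az":0.16,"hand":30},{"x":-100,"y":73,"z":-15,"ax":0,"ay":0,"az":0.25,"hand":30},{"x":-136,"y":99,"z":-15,"ax":0,"ay":0,"az":0.33,"hand":30},{"x":-172,"y":125,"z":-15,"ax":0,"ay":0,"az":0.41,"hand":30},{"x":-208,"y":151,"z":-15,"ax":0,"ay":0,"az":0.5,"hand":30},{"x":-244,"y":177,"z":-15,"ax":0,"ay":0,"az":0.58,"hand":30},{"x":-280,"y":203,"z":-15,"ax":0,"ay":0,"az":0.65,"hand":30},{"x":-312,"y":229,"z":-15,"ax":0,"ay":0,"az":0.71,"hand":30},{"x":-345,"y":257,"z":-15,"ax":0,"ay":0,"az":0.78,"hand":30},{"x":-378,"y":286,"z":-15,"ax":0,"ay":0,"az":0.84,"hand":30},{"x":-410,"y":314,"z":-15,"ax":0,"ay":0,"az":0.9,"hand":30},{"x":-442,"y":342,"z":-15,"ax":0,"ay":0,"az":0.96,"hand":30},{"x":-475,"y":371,"z":-15,"ax":0,"ay":0,"az":1.02,"hand":30},{"x":-508,"y":400,"z":-15,"ax":0,"ay":0,"az":1.08,"hand":30},{"x":-540,"y":428,"z":-15,"ax":0,"ay":0,"az":1.12,"hand":30},{"x":-561,"y":446,"z":-15,"ax":0,"ay":0,"az":1.148,"hand":30},{"x":-561,"y":446,"z":-15,"ax":0,"ay":0,"az":1.148,"hand":30},{"x":-561,"y":446,"z":-15,"ax":0,"ay":0,"az":1.148,"hand":30},{"x":-561,"y":446,"z":-15,"ax":0,"ay":0,"az":1.148,"hand":30}])

```text
t: 13.35
tool_pos: [0.45, -0.3377, 0.2984]
tool_rot: [-0.001, 0.993, -0.119, -0.001]
ft_force: [0.0, 1.0, -1.8]
gripper_width: 0.0379
gripper_force: 35.0
```

Run:
```python
from h import *
s=get_state();print(np.round(s['qpos'],2),s['gripper_width'])
print(delta(*nestpose(-2.7,0,125)))
```

```text
[ 0.88  0.27 -0.36  1.7   0.1   1.19 -1.31] 0.03785554256695315
(array([ 22.3,   2.6, 110.9]), array([-0.0019,  0.5258,  0.0012]))
```

send_rows(moves=[{"x":5,"y":0.5,"z":20,"ax":0,"ay":0.1,"az":0,"hand":30},{"x":10,"y":1,"z":40,"ax":0,"ay":0.22,"az":0,"hand":30},{"x":14,"y":1.5,"z":60,"ax":0,"ay":0.34,"az":0,"hand":30},{"x":18,"y":2,"z":80,"ax":0,"ay":0.45,"az":0,"hand":30},{"x":22,"y":2.5,"z":100,"ax":0,"ay":0.526,"az":0,"hand":30},{"x":22,"y":2.5,"z":111,"ax":0,"ay":0.526,"az":0,"hand":30},{"x":22,"y":2.5,"z":111,"ax":0,"ay":0.526,"az":0,"hand":30},{"x":22,"y":2.5,"z":111,"ax":0,"ay":0.526,"az":0,"hand":30}])

```text
t: 14.15
tool_pos: [0.4724, -0.3472, 0.1898]
tool_rot: [0.031, 0.959, -0.115, 0.258]
ft_force: [0.3, -0.3, -1.3]
gripper_width: 0.0375
gripper_force: 35.0
```

Run:
```python
from h import *
s=get_state();print(np.round(s['qpos'],2),np.round(s['ft_force'],2),delta(*nestpose(-2.7,0,125)),delta(*nestpose(-2.7,0,5)))
a,c=shot('wrist','w7');b,ct=shot('top','top7');d,cs=shot('side','side7')
P=nestpose(0,0,30)[0]
def crop(im,cam,w,h,W,H):
    u,v=proj(cam,[P])[0];u0=int(np.clip(u-w/2,0,640-w));v0=int(np.clip(v-h/2,0,400-h));print(u0,v0)
    return cv2.resize(im[v0:v0+h,u0:u0+w],(W,H),interpolation=cv2.INTER_CUBIC)
out=np.vstack([cv2.resize(a[100:400],(640,300)),np.hstack([crop(b,ct,80,75,320,300),crop(d,cs,80,75,320,300)])])
cv2.imwrite('pics/m3.png',out)
```

```text
[ 1.16  0.26 -0.51  2.14 -0.32  0.31 -0.84] [ 0.33 -0.3  -1.29] (array([-2.9, -1.5,  1. ]), array([-0.0001, -0.0031,  0.0011])) (array([ -3.3,  -1.4, 121. ]), array([-0.0001, -0.0031,  0.0011]))
385 145
300 219
```

View pics/m3.png

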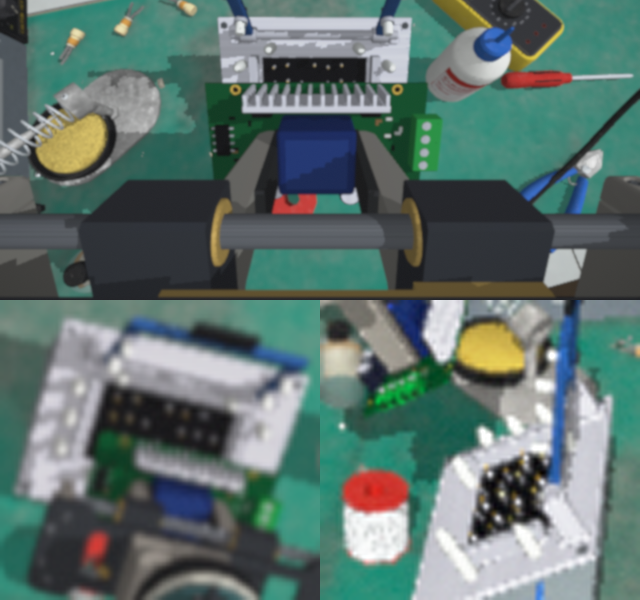

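m3 shows the board held level with its terminals on the right. The back corners are at about (207,182) and (427,185) px in the wrist image, and the frame stands clear behind. I'll check the in-hand offset numerically.

Run:
```python
from h import *
cam=load('w7');T=tool()
pr=lambda b:proj(cam,[(T@np.r_[np.array([b[0]+2.7,-b[1],-(b[2]-5)])/1000,1])[:3]])[0].round(1)
for b in [(32,60,2.4),(32,-60,2.4),(15,19,30.4),(15,-19,30.4),(-19,19,30.4),(-19,-19,30.4),(31.5,35,26.4),(31.5,-35,26.4),(33,60,2.4)]: print(b,pr(b))
im=cv2.imread('pics/w7.png').astype(int)
g=im[:,:,1]-im[:,:,2]
# board back edge: green board vs bench along columns between corner and heatsink
for u in (212,220,228,405,412,420): print(u,[im[v,u].tolist() for v in range(176,192,2)])
```

```text
(32, 60, 2.4) [205.3 183.2]
(32, -60, 2.4) [429.4 183.5]
(15, 19, 30.4) [276.6 232.2]
(15, -19, 30.4) [357.9 232.3]
(-19, 19, 30.4) [278.8 296.5]
(-19, -19, 30.4) [355.6 296.6]
(31.5, 35, 26.4) [242.2 195.8]
(31.5, -35, 26.4) [392.5 196. ]
(33, 60, 2.4) [205.1 181.4]
212 [[84, 91, 71], [86, 93, 74], [86, 92, 75], [69, 81, 57], [48, 77, 28], [46, 78, 23], [45, 77, 23], [46, 77, 24]]
220 [[94, 98, 83], [91, 96, 81], [90, 94, 80], [71, 82, 62], [48, 76, 27], [47, 78, 25], [47, 78, 24], [47, 78, 26]]
228 [[161, 153, 151], [196, 186, 182], [216, 206, 202], [163, 158, 150], [62, 85, 47], [46, 78, 26], [47, 80, 37], [47, 80, 39]]
405 [[211, 200, 195], [213, 201, 196], [209, 198, 192], [153, 149, 140], [57, 82, 40], [48, 79, 24], [48, 79, 24], [48, 79, 24]]
412 [[90, 101, 46], [90, 101, 45], [89, 100, 43], [69, 86, 33], [48, 78, 24], [47, 79, 23], [47, 79, 24], [48, 79, 24]]
420 [[90, 101, 49], [89, 101, 48], [87, 98, 46], [63, 81, 32], [47, 77, 24], [47, 79, 24], [47, 79, 24], [47, 79, 23]]
```

The in-hand pose matches the prediction to within 0.5 mm. Descending along the slope normal.

send_rows(moves=[{"x":-3,"y":-1.4,"z":15,"ax":0,"ay":-0.003,"az":0,"hand":30},{"x":-3,"y":-1.4,"z":40,"ax":0,"ay":-0.003,"az":0,"hand":30},{"x":-3,"y":-1.4,"z":65,"ax":0,"ay":-0.003,"az":0,"hand":30},{"x":-3,"y":-1.4,"z":85,"ax":0,"ay":-0.003,"az":0,"hand":30},{"x":-3,"y":-1.4,"z":98,"ax":0,"ay":-0.003,"az":0,"hand":30},{"x":-3,"y":-1.4,"z":103,"ax":0,"ay":-0.003,"az":0,"hand":30},{"x":-3,"y":-1.4,"z":105,"ax":0,"ay":-0.003,"az":0,"hand":30},{"x":-3,"y":-1.4,"z":105,"ax":0,"ay":-0.003,"az":0,"hand":30}])

```text
t: 15.1
tool_pos: [0.5214, -0.3575, 0.0966]
tool_rot: [0.031, 0.959, -0.115, 0.257]
ft_force: [-0.2, -0.1, -1.2]
gripper_width: 0.0377
gripper_force: 35.0
```

Run:
```python
from h import *
s=get_state();print(np.round(s['qpos'],2),np.round(s['ft_force'],2),delta(*nestpose(-2.7,0,5)))
```

```text
[ 0.84  0.45 -0.22  2.11 -0.8   0.15 -0.38] [-0.18 -0.09 -1.18] (array([ 0.4,  0.3, 15.3]), array([-0.0001, -0.0001,  0.0011]))
```

send_rows(moves=[{"x":0.4,"y":0.3,"z":3,"ax":0,"ay":0,"az":0,"hand":30},{"x":0.4,"y":0.3,"z":6,"ax":0,"ay":0,"az":0,"hand":30},{"x":0.4,"y":0.3,"z":9,"ax":0,"ay":0,"az":0,"hand":30},{"x":0.4,"y":0.3,"z":10,"ax":0,"ay":0,"az":0,"hand":30},{"x":0.4,"y":0.3,"z":10,"ax":0,"ay":0,"az":0,"hand":30}])

```text
t: 15.6
tool_pos: [0.5255, -0.3594, 0.0883]
tool_rot: [0.031, 0.959, -0.116, 0.257]
ft_force: [0.5, -0.6, -2.3]
gripper_width: 0.038
gripper_force: 35.0
```

Run:
```python
from h import *
s=get_state();print(np.round(s['qpos'],3),np.round(s['ft_force'],2),delta(*nestpose(-2.7,0,5)))
```

```text
[ 0.806  0.471 -0.186  2.104 -0.931  0.151 -0.256] [ 0.52 -0.63 -2.3 ] (array([ 0.7, -0.6,  5.9]), array([ 0.0002, -0.0001, -0.    ]))
```

send_rows(moves=[{"x":0.5,"y":-0.4,"z":1.5,"ax":0,"ay":0,"az":0,"hand":30},{"x":0.5,"y":-0.4,"z":3,"ax":0,"ay":0,"az":0,"hand":30},{"x":0.5,"y":-0.4,"z":4,"ax":0,"ay":0,"az":0,"hand":30},{"x":0.5,"y":-0.4,"z":4.5,"ax":0,"ay":0,"az":0,"hand":30},{"x":0.5,"y":-0.4,"z":4.5,"ax":0,"ay":0,"az":0,"hand":30}])

```text
t: 16.1
tool_pos: [0.5277, -0.3597, 0.084]
tool_rot: [0.031, 0.959, -0.116, 0.257]
ft_force: [-1.0, 0.6, -2.1]
gripper_width: 0.0379
gripper_force: 35.0
```

Run:
```python
from h import *
s=get_state();print(np.round(s['qpos'],3),np.round(s['ft_force'],2),delta(*nestpose(-2.7,0,5)))
```

```text
[ 0.789  0.479 -0.17   2.102 -0.987  0.151 -0.204] [-1.01  0.63 -2.13] (array([ 0.9, -0.3,  1.1]), array([ 0.0003,  0.0008, -0.0005]))
```

send_rows(moves=[{"x":0.3,"y":0,"z":0.7,"ax":0,"ay":0,"az":0,"hand":30},{"x":0.5,"y":0,"z":1.4,"ax":0,"ay":0,"az":0,"hand":30},{"x":0.5,"y":0,"z":1.4,"ax":0,"ay":0,"az":0,"hand":30}])

```text
t: 16.4
tool_pos: [0.5289, -0.36, 0.0832]
tool_rot: [0.031, 0.959, -0.116, 0.257]
ft_force: [0.1, -0.1, -1.6]
gripper_width: 0.038
gripper_force: 35.0
```

send_rows(moves=[{"x":0,"y":0,"z":0.7,"ax":0,"ay":0,"az":0,"hand":30},{"x":0,"y":0,"z":1.4,"ax":0,"ay":0,"az":0,"hand":30},{"x":0,"y":0,"z":1.4,"ax":0,"ay":0,"az":0,"hand":30}])

```text
t: 16.7
tool_pos: [0.5289, -0.36, 0.0832]
tool_rot: [0.031, 0.959, -0.116, 0.257]
ft_force: [-12.0, 5.7, 14.6]
gripper_width: 0.0379
gripper_force: 35.0
```

Firm contact at the predicted ledge height, about 17 N more. I'll relieve it and let go.

send_rows(moves=[{"x":0,"y":0,"z":-0.6,"ax":0,"ay":0,"az":0,"hand":30},{"x":0,"y":0,"z":-0.9,"ax":0,"ay":0,"az":0,"hand":30},{"x":0,"y":0,"z":-0.9,"ax":0,"ay":0,"az":0,"hand":30}])

```text
t: 17.0
tool_pos: [0.5289, -0.36, 0.0832]
tool_rot: [0.031, 0.959, -0.116, 0.257]
ft_force: [-8.0, 3.1, 7.3]
gripper_width: 0.0377
gripper_force: 35.0
```

send_rows(force=5, moves=[{"x":0,"y":0,"z":0,"ax":0,"ay":0,"az":0,"hand":38},{"x":0,"y":0,"z":0,"ax":0,"ay":0,"az":0,"hand":44},{"x":0,"y":0,"z":0,"ax":0,"ay":0,"az":0,"hand":50},{"x":0,"y":0,"z":0,"ax":0,"ay":0,"az":0,"hand":52},{"x":0,"y":0,"z":0,"ax":0,"ay":0,"az":0,"hand":52},{"x":0,"y":0,"z":0,"ax":0,"ay":0,"az":0,"hand":52}])

```text
t: 17.6
tool_pos: [0.5292, -0.3601, 0.0827]
tool_rot: [0.031, 0.959, -0.116, 0.257]
ft_force: [0.1, 0.5, -0.1]
gripper_width: 0.0519
gripper_force: 0.0
```

send_rows(moves=[{"x":0,"y":0,"z":-5,"ax":0,"ay":0,"az":0,"hand":52},{"x":0,"y":0,"z":-15,"ax":0,"ay":0,"az":0,"hand":52},{"x":0,"y":0,"z":-30,"ax":0,"ay":0,"az":0,"hand":52},{"x":0,"y":0,"z":-50,"ax":0,"ay":0,"az":0,"hand":52},{"x":0,"y":0,"z":-75,"ax":0,"ay":0,"az":0,"hand":52},{"x":0,"y":0,"z":-105,"ax":0,"ay":0,"az":0,"hand":52},{"x":0,"y":0,"z":-135,"ax":0,"ay":0,"az":0,"hand":52},{"x":0,"y":0,"z":-160,"ax":0,"ay":0,"az":0,"hand":52},{"x":0,"y":0,"z":-160,"ax":0,"ay":0,"az":0,"hand":52},{"x":0,"y":0,"z":-160,"ax":0,"ay":0,"az":0,"hand":52}])

```text
t: 18.6
tool_pos: [0.4516, -0.3407, 0.2223]
tool_rot: [0.031, 0.959, -0.116, 0.257]
ft_force: [-0.2, 0.3, 0.4]
gripper_width: 0.0525
gripper_force: 0.0
```

Run:
```python
from h import *
s=get_state();print(np.round(s['qpos'],2))
a,c=shot('wrist','w8');d,cs=shot('side','side8')
P=nestpose(0,0,10)[0];u,v=proj(c,[P])[0];print('nest at',u,v)
u0=int(u-133);v0=int(max(0,v-90));print(u0,v0)
big=cv2.resize(a[v0:v0+150,u0:u0+200],(800,600),interpolation=cv2.INTER_CUBIC)
u,v=proj(cs,[P])[0];x0=int(u-37);y0=int(v-37)
big[400:,600:]=cv2.resize(d[y0:y0+75,x0:x0+75],(200,200),interpolation=cv2.INTER_CUBIC)
# draw predicted board outline
np.save('pics/w8crop.npy',[u0,v0])
cv2.imwrite('pics/m4.png',big)
```

```text
[ 0.55  0.12  0.18  2.18 -0.64  0.45 -0.56]
nest at 316.5692354161756 181.4162248632186
183 91
```

View pics/m4.png

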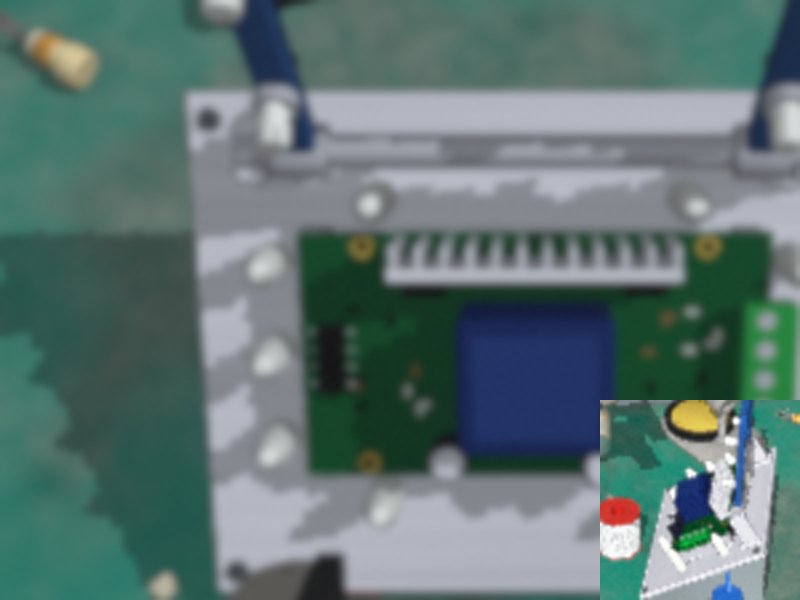

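m4 shows the board square between the guide posts with its terminals at the right. Visible corners are at crop px (301,233), (310,473) and (771,233). I'll check those against the predicted seat and plan the closing path.

Run:
```python
from h import *
c=load('w8');o=np.load('pics/w8crop.npy')
for b in [(32,60,2.4),(-32,60,2.4),(32,-60,2.4),(-19,19,30.4),(15,19,30.4),(15,-19,30.4)]:
    print(b,((proj(c,[nestpose(*b)[0]])[0]-o)*4).round(0))
p=np.load('nest.npy');print('hinge',nestpose(54,0,19)[0])
# theta from frame press pins/arm tip in top view: tip location prediction
ct=load('top7')
for th in (1.9,2.0,2.1,2.2): print(th,nestpose(54-121*np.cos(th),0,19+121*np.sin(th))[0].round(3),proj(ct,[nestpose(54-134*np.cos(th),y,19+134*np.sin(th))[0] for y in(22,-22)]).round(1).tolist())
# dark tab pixels in the top view
im=cv2.imread('pics/top7.png')[145:165,385:465].astype(int)
ys,xs=np.where((im.sum(2)<110));print('dark',[(x+385,y+145) for x,y in zip(xs,ys)][:60])
```

```text
(32, 60, 2.4) [295. 230.]
(-32, 60, 2.4) [307. 474.]
(32, -60, 2.4) [773. 231.]
(-19, 19, 30.4) [455. 457.]
(15, 19, 30.4) [453. 318.]
(15, -19, 30.4) [616. 318.]
hinge [ 0.57002463 -0.36968143  0.12396788]
1.9 [ 0.547 -0.364  0.243] [[430.4, 161.5], [447.2, 165.6]]
2.0 [ 0.559 -0.367  0.244] [[431.7, 156.4], [448.5, 160.5]]
2.1 [ 0.571 -0.37   0.245] [[432.8, 151.4], [449.7, 155.4]]
2.2 [ 0.582 -0.373  0.244] [[433.9, 146.5], [450.8, 150.5]]
dark [(np.int64(434), np.int64(153)), (np.int64(435), np.int64(153)), (np.int64(436), np.int64(153)), (np.int64(437), np.int64(153)), (np.int64(438), np.int64(153)), (np.int64(436), np.int64(154)), (np.int64(437), np.int64(154)), (np.int64(438), np.int64(154)), (np.int64(439), np.int64(154)), (np.int64(440), np.int64(154)), (np.int64(441), np.int64(154)), (np.int64(442), np.int64(154)), (np.int64(443), np.int64(154)), (np.int64(440), np.int64(155)), (np.int64(441), np.int64(155)), (np.int64(442), np.int64(155)), (np.int64(443), np.int64(155)), (np.int64(444), np.int64(155)), (np.int64(445), np.int64(155)), (np.int64(446), np.int64(155)), (np.int64(443), np.int64(156)), (np.int64(444), np.int64(156)), (np.int64(445), np.int64(156)), (np.int64(446), np.int64(156)), (np.int64(447), np.int64(156))]
```

The board sits within 1 mm of the predicted seat, and the frame stands at about 2.07 rad. Before closing I'll check the clearances: spool, shelf behind, and the start point behind the tab.

Run:
```python
from h import *
p=np.load('nest.npy');ct=load('top7')
up=np.array([np.cos(p[3]),np.sin(p[3]),0]);lf=np.array([-up[1],up[0],0]);H=nestpose(54,0,19)[0]
for n,P in [('spool w1',onz(load('w1'),284,172.5,.05)),('spool w3',onz(load('w3'),301,168,.05)),('shelf z.4',onz(ct,320,47,.4)),('shelf z.6',onz(ct,320,47,.6)),('rail z.05',onz(ct,330,108,.05))]:
    print(n,P.round(3),'uphill from hinge',((P-H)@up).round(3),'left',((P-H)@lf).round(3))
# shelf edge height from top+side
print(tri([(load('top7'),420,45),(load('side7'),500,165)]).round(3))
print('start',H+up*.045+[0,0,.24], delta(H+up*.045+[0,0,.235],R.from_euler('Z',p[3]).as_matrix()@np.diag([1,-1,-1])))
```

```text
spool w1 [ 0.446 -0.318  0.05 ] uphill from hinge -0.133 left 0.021
spool w3 [ 0.45  -0.318  0.05 ] uphill from hinge -0.129 left 0.021
shelf z.4 [ 0.791 -0.06   0.4  ] uphill from hinge 0.141 left 0.353
shelf z.6 [ 0.702 -0.063  0.6  ] uphill from hinge 0.055 left 0.33
rail z.05 [ 0.756 -0.087  0.05 ] uphill from hinge 0.113 left 0.319
[ 0.882 -0.324  0.326]
start [ 0.61372738 -0.38040846  0.36396788] (array([ 2.138e+02,  1.000e-01, -3.650e+01]), array([-6.00e-04, -5.22e-01, -2.00e-04]))
```

send_rows(moves=[{"x":10,"y":0,"z":-20,"ax":0,"ay":-0.1,"az":0,"hand":0},{"x":25,"y":0,"z":-45,"ax":0,"ay":-0.22,"az":0,"hand":0},{"x":40,"y":0,"z":-70,"ax":0,"ay":-0.34,"az":0,"hand":0},{"x":50,"y":0,"z":-87,"ax":0,"ay":-0.46,"az":0,"hand":0},{"x":50,"y":0,"z":-87,"ax":0,"ay":-0.522,"az":0,"hand":0},{"x":50,"y":0,"z":-87,"ax":0,"ay":-0.522,"az":0,"hand":0},{"x":50,"y":0,"z":-87,"ax":0,"ay":-0.522,"az":0,"hand":0}])

```text
t: 19.4
tool_pos: [0.4509, -0.3405, 0.3196]
tool_rot: [-0.001, 0.993, -0.12, -0.001]
ft_force: [-0.2, 0.5, -0.3]
gripper_width: 0.0006
gripper_force: 0.0
```

```bash
cat >> h.py <<'E'
def updelta(x_up,y_left,z):  # tool-down target relative to hinge: uphill, left, absolute z
    p=np.load('nest.npy');up=np.array([np.cos(p[3]),np.sin(p[3]),0]);lf=np.array([-up[1],up[0],0]);H=nestpose(54,0,19)[0]
    P=H+up*x_up/1000+lf*y_left/1000;P[2]=z;return delta(P,R.from_euler('Z',p[3]).as_matrix()@np.diag([1,-1,-1]))
E
python3 - <<'E'
from h import *
print(np.round(get_state()['qpos'],2),updelta(50,0,.32),updelta(50,0,.235))
E
```

```text
[ 0.35  0.23  0.28  1.7  -0.07  1.22 -1.16] (array([ 1.726e+02, -1.000e-01, -7.000e-01]), array([-0.001 ,  0.0015, -0.0004])) (array([172.7,  -0. ,  84.3]), array([-0.001 ,  0.0015, -0.0004]))
```

send_rows(moves=[{"x":40,"y":0,"z":0,"ax":0,"ay":0,"az":0,"hand":0},{"x":85,"y":0,"z":0,"ax":0,"ay":0,"az":0,"hand":0},{"x":130,"y":0,"z":0,"ax":0,"ay":0,"az":0,"hand":0},{"x":165,"y":0,"z":0,"ax":0,"ay":0,"az":0,"hand":0},{"x":173,"y":0,"z":0,"ax":0,"ay":0,"az":0,"hand":0},{"x":173,"y":0,"z":0,"ax":0,"ay":0,"az":0,"hand":0},{"x":173,"y":0,"z":30,"ax":0,"ay":0,"az":0,"hand":0},{"x":173,"y":0,"z":60,"ax":0,"ay":0,"az":0,"hand":0},{"x":173,"y":0,"z":79,"ax":0,"ay":0,"az":0,"hand":0},{"x":173,"y":0,"z":79,"ax":0,"ay":0,"az":0,"hand":0},{"x":173,"y":0,"z":79,"ax":0,"ay":0,"az":0,"hand":0}])

```text
t: 20.5
tool_pos: [0.6182, -0.3828, 0.244]
tool_rot: [0.0, 0.993, -0.121, 0.001]
ft_force: [-0.2, 0.0, -0.8]
gripper_width: 0.0001
gripper_force: 0.0
```

Run:
```python
from h import *
print(np.round(get_state()['qpos'],2));
for t in [(1,.24),(-29,.233),(-56,.2196),(-78,.199),(-95,.174),(-104,.145),(-104,.125),(-104,.085)]: print(t,updelta(t[0],0,t[1])[0])
```

```text
[ 0.34  0.58  0.26  1.37 -0.15  1.21 -1.2 ]
(1, 0.24) [-48.9  -1.1   4. ]
(-29, 0.233) [-79.   -1.1  10.9]
(-56, 0.2196) [-106.    -1.    24.3]
(-78, 0.199) [-128.    -1.    44.9]
(-95, 0.174) [-145.    -0.9   69.8]
(-104, 0.145) [-154.1   -0.9   98.8]
(-104, 0.125) [-154.1   -0.9  118.8]
(-104, 0.085) [-154.2   -0.9  158.8]
```

send_rows(moves=[{"x":-15,"y":-1,"z":2,"ax":0,"ay":0,"az":0,"hand":0},{"x":-28,"y":-1,"z":4,"ax":0,"ay":0,"az":0,"hand":0},{"x":-36,"y":-1,"z":4,"ax":0,"ay":0,"az":0,"hand":0},{"x":-42,"y":-1,"z":4,"ax":0,"ay":0,"az":0,"hand":0},{"x":-49,"y":-1,"z":4,"ax":0,"ay":0,"az":0,"hand":0},{"x":-56,"y":-1,"z":5.5,"ax":0,"ay":0,"az":0,"hand":0},{"x":-64,"y":-1,"z":7.5,"ax":0,"ay":0,"az":0,"hand":0},{"x":-72,"y":-1,"z":9,"ax":0,"ay":0,"az":0,"hand":0},{"x":-79,"y":-1,"z":11,"ax":0,"ay":0,"az":0,"hand":0}])

```text
t: 21.4
tool_pos: [0.5422, -0.3621, 0.2313]
tool_rot: [-0.0, 0.993, -0.12, 0.0]
ft_force: [0.7, -0.3, -0.7]
gripper_width: 0.0003
gripper_force: 0.5
```

send_rows(moves=[{"x":-9,"y":0,"z":4,"ax":0,"ay":0,"az":0,"hand":0},{"x":-18,"y":0,"z":8.5,"ax":0,"ay":0,"az":0,"hand":0},{"x":-27,"y":0,"z":13.5,"ax":0,"ay":0,"az":0,"hand":0},{"x":-35,"y":0,"z":20,"ax":0,"ay":0,"az":0,"hand":0},{"x":-42,"y":0,"z":27,"ax":0,"ay":0,"az":0,"hand":0},{"x":-49,"y":0,"z":34,"ax":0,"ay":0,"az":0,"hand":0},{"x":-55,"y":0,"z":42,"ax":0,"ay":0,"az":0,"hand":0},{"x":-61,"y":0,"z":50,"ax":0,"ay":0,"az":0,"hand":0},{"x":-66,"y":0,"z":59,"ax":0,"ay":0,"az":0,"hand":0}])

```text
t: 22.3
tool_pos: [0.4786, -0.3466, 0.1721]
tool_rot: [0.0, 0.993, -0.12, 0.001]
ft_force: [0.4, 0.2, 0.9]
gripper_width: 0.0002
gripper_force: 0.3
```

send_rows(moves=[{"x":-3,"y":0,"z":9,"ax":0,"ay":0,"az":0,"hand":0},{"x":-6,"y":0,"z":19,"ax":0,"ay":0,"az":0,"hand":0},{"x":-9,"y":0,"z":29,"ax":0,"ay":0,"az":0,"hand":0},{"x":-9,"y":0,"z":39,"ax":0,"ay":0,"az":0,"hand":0},{"x":-9,"y":0,"z":49,"ax":0,"ay":0,"az":0,"hand":0}])

```text
t: 22.8
tool_pos: [0.4701, -0.3444, 0.1227]
tool_rot: [-0.0, 0.993, -0.12, 0.0]
ft_force: [-0.5, -0.3, 0.6]
gripper_width: 0.0004
gripper_force: 0.4
```

Run:
```python
from h import *
print(np.round(get_state()['qpos'],2))
for t in [(-104,.085),(-104,.075),(-104,.07)]: print(t,updelta(t[0],0,t[1])[0])
a,c=shot('wrist','w9')
# blue frame pixels: where?
hsv=cv2.cvtColor(a,cv2.COLOR_BGR2HSV);m=cv2.inRange(hsv,(105,130,40),(120,255,200));m[280:]=0
n,l,st,_=cv2.connectedComponentsWithStats(m);print(st[1:][st[1:,4]>60])
for th in (0.3,.5,.7,1.0): print(th,proj(c,[nestpose(54-104*np.cos(th),y,19+104*np.sin(th))[0] for y in(54,-54)]).round(0).tolist())
```

```text
[ 0.39  0.47  0.24  1.86 -0.15  0.83 -1.11]
(-104, 0.085) [-0.9  0.7 37.7]
(-104, 0.075) [-0.9  0.7 47.7]
(-104, 0.07) [-0.9  0.7 52.7]
[[ 578   19   62   58 2864]
 [ 426   27   17    4   61]
 [ 194   58   96  199 4099]
 [ 343   58   96  199 4080]
 [ 284  112   69   61 4026]
 [ 535  193   83   52 1070]
 [ 563  202   77   76 1296]]
0.3 [[230.0, 229.0], [405.0, 229.0]]
0.5 [[222.0, 246.0], [414.0, 246.0]]
0.7 [[210.0, 260.0], [426.0, 260.0]]
1.0 [[185.0, 269.0], [452.0, 270.0]]
```

The frame is following: its arms are visible down to v=257, at roughly 0.5–0.6 rad. I'll continue gently.

send_rows(moves=[{"x":0,"y":0,"z":8,"ax":0,"ay":0,"az":0,"hand":0},{"x":0,"y":0,"z":16,"ax":0,"ay":0,"az":0,"hand":0},{"x":0,"y":0,"z":24,"ax":0,"ay":0,"az":0,"hand":0},{"x":0,"y":0,"z":31,"ax":0,"ay":0,"az":0,"hand":0},{"x":0,"y":0,"z":37,"ax":0,"ay":0,"az":0,"hand":0},{"x":0,"y":0,"z":41,"ax":0,"ay":0,"az":0,"hand":0},{"x":0,"y":0,"z":43,"ax":0,"ay":0,"az":0,"hand":0}])

```text
t: 23.55
tool_pos: [0.47, -0.3444, 0.0802]
tool_rot: [-0.0, 0.993, -0.12, 0.0]
ft_force: [0.4, -0.9, 0.2]
gripper_width: 0.0008
gripper_force: 0.3
```

send_rows(moves=[{"x":0,"y":0,"z":1,"ax":0,"ay":0,"az":0,"hand":0},{"x":0,"y":0,"z":2,"ax":0,"ay":0,"az":0,"hand":0},{"x":0,"y":0,"z":2,"ax":0,"ay":0,"az":0,"hand":0}])

```text
t: 23.85
tool_pos: [0.4703, -0.3446, 0.0788]
tool_rot: [0.0, 0.993, -0.12, 0.001]
ft_force: [-0.4, 0.8, -0.3]
gripper_width: 0.0006
gripper_force: 0.1
```

send_rows(moves=[{"x":0,"y":0,"z":1,"ax":0,"ay":0,"az":0,"hand":0},{"x":0,"y":0,"z":2,"ax":0,"ay":0,"az":0,"hand":0},{"x":0,"y":0,"z":2,"ax":0,"ay":0,"az":0,"hand":0}])

```text
t: 24.15
tool_pos: [0.4703, -0.3445, 0.0767]
tool_rot: [0.0, 0.993, -0.12, 0.0]
ft_force: [0.1, -0.2, 0.4]
gripper_width: 0.0007
gripper_force: 0.2
```

send_rows(moves=[{"x":0,"y":0,"z":1,"ax":0,"ay":0,"az":0,"hand":0},{"x":0,"y":0,"z":2,"ax":0,"ay":0,"az":0,"hand":0},{"x":0,"y":0,"z":2,"ax":0,"ay":0,"az":0,"hand":0}])

```text
t: 24.45
tool_pos: [0.4702, -0.3445, 0.0745]
tool_rot: [0.0, 0.993, -0.12, 0.0]
ft_force: [0.5, -0.2, 0.6]
gripper_width: 0.0007
gripper_force: 0.2
```

send_rows(moves=[{"x":0,"y":0,"z":1,"ax":0,"ay":0,"az":0,"hand":0},{"x":0,"y":0,"z":1.5,"ax":0,"ay":0,"az":0,"hand":0},{"x":0,"y":0,"z":1.5,"ax":0,"ay":0,"az":0,"hand":0}])

```text
t: 24.75
tool_pos: [0.4705, -0.3447, 0.0738]
tool_rot: [0.0, 0.993, -0.12, 0.001]
ft_force: [-1.0, 1.4, 5.7]
gripper_width: 0.0007
gripper_force: 2.6
```

Run:
```python
from h import *
a,c=shot('wrist','w10');shot('side','side10')
print(tool()[:3,3])
hsv=cv2.cvtColor(a,cv2.COLOR_BGR2HSV);m=cv2.inRange(hsv,(105,130,40),(120,255,200));m[300:]=0
n,l,st,_=cv2.connectedComponentsWithStats(m);print(st[1:][st[1:,4]>60])
for th in (0,.05,.1,.2): print(th,proj(c,[nestpose(54-r*np.cos(th)+3*np.sin(th),y,22+r*np.sin(th))[0] for r in (98,20) for y in(58.5,-58.5)]).round(0).tolist())
```

```text
[ 0.47051919 -0.34465079  0.07384333]
[[  130     0    27     4    92]
 [  477     0    26     3    73]
 [  146    41   342   195 11114]
 [  272   114    94    81  7157]
 [  574   221    66    50  1210]]
0 [[208.0, 220.0], [428.0, 220.0], [158.0, 80.0], [479.0, 80.0]]
0.05 [[206.0, 227.0], [430.0, 227.0], [157.0, 80.0], [480.0, 81.0]]
0.1 [[203.0, 233.0], [432.0, 234.0], [156.0, 81.0], [481.0, 81.0]]
0.2 [[197.0, 247.0], [438.0, 247.0], [154.0, 82.0], [484.0, 82.0]]
```

Resistance is rising (5.7 N) where the closed stop is expected. One small further press to confirm, then back off upward.

send_rows(moves=[{"x":0,"y":0,"z":0.5,"ax":0,"ay":0,"az":0,"hand":0},{"x":0,"y":0,"z":0.8,"ax":0,"ay":0,"az":0,"hand":0},{"x":0,"y":0,"z":0.8,"ax":0,"ay":0,"az":0,"hand":0}])

```text
t: 25.15
tool_pos: [0.4706, -0.3447, 0.0736]
tool_rot: [0.0, 0.993, -0.12, 0.001]
ft_force: [-2.3, 1.7, 9.6]
gripper_width: 0.0005
gripper_force: 4.7
```

send_rows(moves=[{"x":0,"y":0,"z":-2,"ax":0,"ay":0,"az":0,"hand":0},{"x":0,"y":0,"z":-10,"ax":0,"ay":0,"az":0,"hand":0},{"x":0,"y":0,"z":-40,"ax":0,"ay":0,"az":0,"hand":0},{"x":-20,"y":0,"z":-80,"ax":0,"ay":0,"az":0,"hand":0},{"x":-30,"y":0,"z":-120,"ax":0,"ay":0,"az":0,"hand":0},{"x":-30,"y":0,"z":-160,"ax":0,"ay":0,"az":0,"hand":0},{"x":-30,"y":0,"z":-200,"ax":0,"ay":0,"az":0,"hand":0},{"x":-30,"y":0,"z":-230,"ax":0,"ay":0,"az":0,"hand":0},{"x":-30,"y":0,"z":-230,"ax":0,"ay":0,"az":0,"hand":0},{"x":-30,"y":0,"z":-230,"ax":0,"ay":0,"az":0,"hand":0}])

```text
t: 26.15
tool_pos: [0.4409, -0.3372, 0.3028]
tool_rot: [0.0, 0.993, -0.12, 0.001]
ft_force: [0.4, 0.1, -0.8]
gripper_width: 0.0007
gripper_force: 0.0
```

Run:
```python
from h import *
a,c=shot('wrist','w11');d,cs=shot('side','side11')
P=nestpose(0,0,10)[0];u,v=proj(c,[P])[0];u0=int(u-133);v0=int(max(0,v-75));print(u0,v0)
big=cv2.resize(a[v0:v0+150,u0:u0+266],(798,450),interpolation=cv2.INTER_CUBIC)
for th,col in((0,(0,255,255)),):
    L=lambda r,y:nestpose(54-r*np.cos(th)+3.3*np.sin(th),y,19+3.3*np.cos(th)+r*np.sin(th))[0]
    q=((proj(c,[L(134,22),L(134,-22),L(110,58.5),L(110,-58.5),L(98,49.5),L(98,-49.5)])-[u0,v0])*3).round().astype(int)
    for x in q: cv2.circle(big,tuple(map(int,x)),3,col,1)
    print(q.tolist())
u,v=proj(cs,[P])[0];x0=int(u-50);y0=int(v-45)
z=cv2.resize(d[y0:y0+75,x0:x0+100],(200,150),interpolation=cv2.INTER_CUBIC)
out=np.zeros((600,798,3),np.uint8);out[:450]=big;out[450:,:200]=z
cv2.imwrite('pics/m5.png',out)
```

```text
184 16
[[346, 420], [452, 420], [253, 373], [545, 373], [273, 347], [526, 348]]
```

View pics/m5.png

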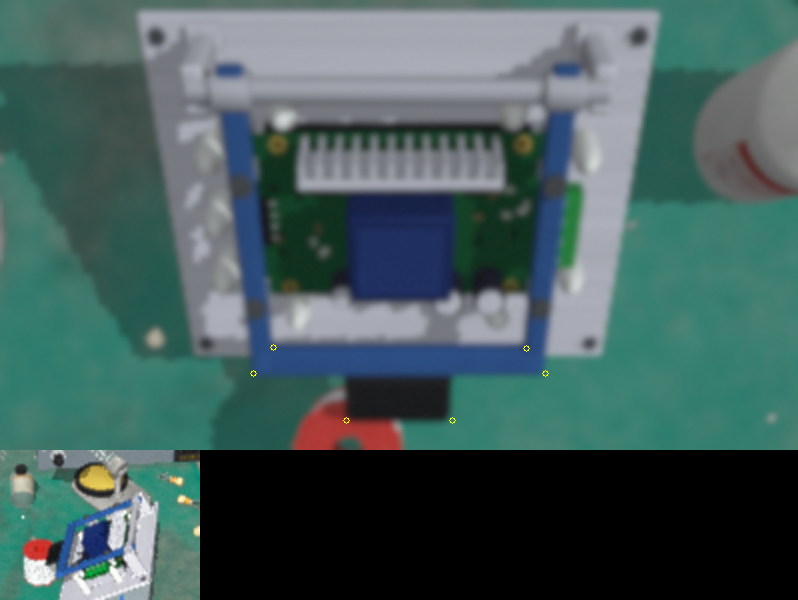

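m5 shows the frame closed over the seated board, with its bar and tab corners on the predicted θ=0 marks. A quick check that the bystanders did not move, then hand in.

Run:
```python
from h import *
b,ct=shot('top','top12');a=cv2.imread('pics/top1.png')
s0,s1=cv2.imread('pics/side0.png'),cv2.imread('pics/side11.png')
cs=load('side11')
for n,P,r,i0,i1,cam in[('spool',(.448,-.318,.03),12,s0,s1,cs),('solv',(.521,-.515,.05),14,s0,s1,cs),('flux',(.432,-.129,.03),9,s0,s1,cs),('jar',(.397,.268,.02),9,a,b,ct),('flux',(.432,-.129,.03),9,a,b,ct)]:
    u,v=proj(cam,[P])[0].astype(int);t=i0[v-r:v+r,u-r:u+r];w=i1[v-r-8:v+r+8,u-r-8:u+r+8]
    m=cv2.matchTemplate(w,t,cv2.TM_CCOEFF_NORMED);_,mx,_,l=cv2.minMaxLoc(m);print(n,round(mx,3),l[0]-8,l[1]-8)
```

```text
spool 0.872 0 0
solv 1.0 0 0
flux 0.998 0 0
jar 1.0 0 0
flux 1.0 0 0
```

```bash
python3 -c "from cell import close_job; print(close_job())"
```

```text
the job is handed in; nothing more can be done
None
```

The board is seated flat on the ledges with its green terminals on the right, the pressure frame is fully closed over it, the bystanders checked (spool, both bottles and jar) did not move, and the job is handed in after about 26 s of robot time.

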